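# Take the ring bar out of the sprung hold-down and lay it in the showcase tray

### The arm

A 6-joint arm with a two-finger parallel gripper is mounted at the origin on the work surface. World frame = base frame: x ahead of the robot, y to its left, z up, the work surface at z = 0. Lengths are in m, angles in rad, forces in N, time in s.
With the tool pointing down it reaches from about 0.375 to 0.9 m from the base axis. Payload 3.1 kg.
Tool frame: the origin (TCP) lies at the very end of the fingers, on their centre line; the grasp point (between the pads) lies 19 mm behind it; z points along the fingers, y is the direction in which the jaws open and shut (so a half turn about z gives the same grasp; the last joint's range is limited). The gripper opens to 87 mm and grips with 3 to 60 N. Pads are 19 mm wide; open, the fingers measure 117 mm over their backs; the gripper's body (75 mm by 190 mm) begins 51 mm behind the grasp point.
Start: joints at [-1.514, 0.527, 1.433, -0, 1.181, -0.178], TCP at [0.145, -0.608, 0.223] pointing down, gripper open.
Joint ranges: [-3.08, 3.08], [-0.75, 2.2], [0.22, 2.44], [-1.43, 4.57], [0, 2.65], [-2.85, 2.85]. Speed limits (rad/s): [2.79, 2.79, 3.14, 3.14, 3.14, 3.14].

### API

Orientations are given as a unit quaternion [x, y, z, w].
In Python, from rig import robot gives the robot as it stands. The module is installed in compiled form; this text tells all that it offers.
- The arm moves only by the tool send_rows, never from a script. Its argument "deltas" is a list of rows, each an object of numbers: "tx", "ty", "tz": the shift along the tool's x, y, z in cm; "rx", "ry", "rz": the turn, a rotation vector about the tool's x, y, z in rad. A call has 1 to 5 rows; each row is the pose to reach, as a shift and turn from the pose commanded when the call began, along the tool's axes at that moment; what a row does not reach only later rows make up. A row lasts 1/12 s, in which the tool goes at most 41.7 mm and 7.16 degrees, less where a joint would pass 70% of its speed; a pose out of reach is approached as far as the arm can. A call with a gripper value outside its range is refused whole. "claw" is the finger opening in cm, from 0 to 8.7, set as the call begins (left out, the last holds). The fingers move at their own pace and stop on an object; "squeeze" is the grip in N (left out, the last holds). Time passes only in rows, so rows that repeat a pose let the fingers close. It gives the time, the measured TCP pose, the force and the opening at its end, in the units of the state.
- robot.get_obs(): the state, without advancing time (a new reading comes with each control period).
- robot.camera(name): name is "side" or "top"; returns a dict with "color" (384x512x3 uint8, red, green, blue), "z_map" (384x512 float32, m along the optical axis (not along the pixel's ray), 0 where there is no reading), "intrinsics" (3x3 intrinsics, pixels), "distortion" ([k1, k2, p1, p2, k3] as OpenCV has them; the pictures are not rectified), "R" (3x3) and "t" (3): a world point X has camera coordinates R X + t. Camera axes: x right, y down, z forward; pixel columns grow to the right and rows downward; lengths in m; the calibration is good to about 2 mm. A picture is of the moment at which its call begins.
- robot.hand_in(): hands the job in, once; it reports no verdict.
Trained networks look in the newest picture that a camera, given by its name, has taken for a name from the list of things; names that differ only in an ending like _2 or _b are one class to them, and where a whole thing is asked for, a point or a joint stands for the part that bears it (a point fixed in the world has none). Each returns a list of dicts, best first, with "p" (0 to 1); they miss things now and then, are a little off and sometimes report something else, mostly with a low value. They report only what shows in the picture. A call takes as long as a camera call. They do not tell look-alikes from the thing itself.
- robot.outline_of(label, camera): "pixels" (384x512 bool, what is visible of it) and "xy" ([column, row] in pixels, amid what is visible of it).
- robot.tip_of(label, camera): "xy" ([column, row] in pixels: a listed point, or the origin of a listed thing).
The state is a dict: "time": time; "q": joint angles; "joint_velocities": joint speeds; "joint_torque": joint torques, N m; "position": TCP position; "tool_rot": TCP orientation; "ft_force": force on the tool from outside, world axes, zero at the start; "moment": the same for the moment, N m; "grip_width": finger opening in m.
Only numpy, scipy, OpenCV 4.12 (cv2) and the standard library are available. Lean on these libraries where they do the work, as an engineer would, in place of code of your own. Each camera call takes 0.05 s, during which the arm holds its last target.

### The job

The cream ring bar is held down in the little stand by a sprung red clamp arm: lift the arm by its black handle past the point where it stays up by itself and let go of it. Then take the bar out and set it down, not dropped, flat in the empty green-lined bay of the showcase tray. Leave the clamp arm standing open, and do not shift the other two bars, the ring cone, the bottle or the clear case.

Things in the scene. Friction and masses are not known exactly. Their poses are not given: they have to be found in the camera images.
- clamp (a joint): angle (rad) of the red clamp arm: 0 = shut, level, its pad pressing on the middle of the bar's ridge; grows as the handle end is lifted. An over-centre spring pulls it shut up to 1.05 rad (60 degrees); beyond that it throws the arm open to its stop at 1.75 rad, where it stays. Lifting at the handle takes about 3 to 6 N
- clamp_handle (a point): centre of the black handle, a cross-bar 34 mm long and 18 mm thick, level and parallel to the hinge axis, at the free end of the red arm (16 mm wide, 10 mm thick); moves with the arm. 70 mm above the table when shut, free below and at both ends: its ends can be pinched from above (34 mm) and it can turn between the fingers
- clamp_hinge (a point): hinge centre, 165 mm from the handle, 70 mm above the table, on a fixed post 42 mm wide, 78 mm high. x axis: level, from shut handle to hinge; y axis: along the level hinge axis. The held bar's middle is 95 mm from here towards the handle. Open, the arm stands up to 245 mm above the table, leaning 10 degrees away from the bar
- stand: fixed dark stand that carries clamp and bar; origin on the table under the bar's middle, x towards the hinge. The bar's bed is 10 mm above the table, 100 x 170 mm (x, y), with lips 6 mm high about 3.5 mm clear of the bar's base on all four sides
- bar_grip (a point): cream ring bar, wine-red base, 0.2 kg: base 140 x 60 x 12 mm, padded ridge 26 mm wide along its whole length, 48 mm high in all; thin gold rings stand 11 mm above the ridge's two ends (middle 50 mm plain). Point: middle of the ridge, 34 mm above the underside. x axis across the ridge, y along the bar, z up; both ways round are alike
- bay (a point): centre of the top of the green lining of the tray's empty bay, 6 mm above the table. The bay is 150 mm long (this x axis) and 70 mm wide (y axis) between walls 4 mm thick with tops 12 to 14 mm above the table. The bar goes in lengthwise, its y axis along the bay's x axis
- tray: fixed wooden showcase tray 158 x 226 x 14 mm (x, y, z), origin at the centre of its underside, floor 4 mm thick; three bays side by side along y, 74 mm apart. Any of the three may be the empty one; black ring bars lie in the other two
- bar_b_grip (a point): one of two black ring bars, same size, point and axes as the cream bar, lying lengthwise in a bay of the tray, loose
- bar_c_grip (a point): the second black ring bar, as the first
- ring_cone: cream ring-display cone standing between the stand and the tray, 190 mm high, foot 64 mm across, tapering to 18 mm near the top; origin at the centre of its underside
- cleaner: amber bottle of glass cleaner, 160 mm high, 54 mm across, standing beyond the cone; origin at the centre of its underside
- case_edge (a point): clear plastic sorting case with orange latches, 120 x 200 x 35 mm (x, y, z), lying between the robot and the work. Point: middle of the upper edge farthest from the robot, 60 mm in x from the centre of the case
There are look-alikes about, which are no part of the job. What is shaped like the part that bears bar_grip but purple is not meant. What is shaped like the stand but blue is not meant.

How it is judged:
On the way, in this order (a step that is already met when the one before it is completed fails the run):
1. the clamp arm stands open by itself, untouched, with the bar still lying in the stand (value of joint clamp above 1.4 rad and contact force between the fingers and clamp below 0.1 N and distance of bar_grip from where it was at the start of the episode below 0.02 m), for 0.2 s.
2. the bar is lifted out of the stand, the arm still open (height (world z) of bar_grip above 0.1 m and value of joint clamp above 1.4 rad), for 0.1 s.
At the end, for the whole second after the job is handed in: The cream bar lies released and at rest, flat in the green-lined bay (centred within 8 mm, along the bay within 0.15 rad, tilted under 0.06 rad), the clamp arm stands open (over 1.4 rad), and the other two bars, the cone, the bottle and the case are within 20 mm of where they were (x of bar_grip in the frame of bay between -0.008 and 0.008 m and y of bar_grip in the frame of bay between -0.008 and 0.008 m and z of bar_grip in the frame of bay between 0.03 and 0.038 m and angle between bar_grip's own z axis and vertical below 0.06 rad and angle between the y axis of bar_grip and the x axis of bay, either way round below 0.15 rad and linear speed of bar below 0.02 m/s and contact force between the fingers and bar below 0.1 N and value of joint clamp above 1.4 rad and distance of each of ring_cone, cleaner, case_edge, bar_b_grip, bar_c_grip from where it was at the start of the episode below 0.02 m); the robot touches nothing.
It fails at once if a bystander (other bar, cone, bottle, case) is shifted by more than 20 mm (distance of any of ring_cone, cleaner, case_edge, bar_b_grip, bar_c_grip from where it was at the start of the episode above 0.02 m).
It fails at once if the bar is pulled out while the clamp arm is not held open by its spring (distance of bar_grip from where it was at the start of the episode above 0.03 m and value of joint clamp below 0.9 rad).
It fails at once if the bar is dropped (falls free faster than 0.5 m/s, about 13 mm) (linear speed of bar above 0.5 m/s and contact force between the fingers and bar below 0.05 N).
It also fails if it takes over 61 s, if anything falls off the work surface, if the arm or the gripper's body presses on something with over 40 N, if the wrist force passes 120 N, or if a joint passes its speed limit or range.

## Working session

There is one attempt and no reset: what is moved stays moved. The work goes in short steps, Python scripts to look and compute and a tool call to move; the robot and the scene stay as the last step left them, time stands still between calls to the robot, and variables do not carry over. Pictures are saved under pics/ and viewed, and the job is handed in when it is done.

Besides the shell and the picture viewer there is one more tool, called after "Request:" by a JSON object that holds its "method" and its "body", one argument or row to a line. send_rows: Moves the arm, as the interface text tells. Its arguments: {"type":"object","properties":{"deltas":{"type":"array","items":{"type":"object","properties":{"tx":{"type":"number"},"ty":{"type":"number"},"tz":{"type":"number"},"rx":{"type":"number"},"ry":{"type":"number"},"rz":{"type":"number"}}}},"claw":{"type":"number"},"squeeze":{"type":"number"}},"required":["deltas"]}

```bash
mkdir -p pics; cat > h.py <<'E'
import numpy as np, cv2
from rig import robot
from scipy.spatial.transform import Rotation as Ro
def save(name,cam):
    c=robot.camera(cam); cv2.imwrite(f'pics/{name}.png',c['color'][:,:,::-1]); return c
def world(c,xy,z=None,depth=None):
    K=np.array(c['intrinsics']);d=np.array(c['distortion']);R=np.array(c['R']);t=np.array(c['t'])
    u=cv2.undistortPoints(np.array([[xy]],float),K,d)[0,0]
    ray=R.T@np.array([u[0],u[1],1]); o=-R.T@t
    if z is not None: return o+ray*(z-o[2])/ray[2]
    if depth is None: depth=c['z_map'][int(round(xy[1])),int(round(xy[0]))]
    return o+ray*depth
def cloud(c):
    K=np.array(c['intrinsics']);d=np.array(c['distortion']);R=np.array(c['R']);t=np.array(c['t'])
    v,u=np.mgrid[0:384,0:512]
    p=cv2.undistortPoints(np.stack([u.ravel(),v.ravel()],1).astype(float)[:,None],K,d)[:,0]
    Z=c['z_map'].ravel()
    P=np.c_[p*Z[:,None],Z]; W=(P-t)@R
    return W.reshape(384,512,3)
def proj(c,X):
    R=np.array(c['R']);t=np.array(c['t'])
    return cv2.projectPoints(np.array(X,float).reshape(-1,1,3),cv2.Rodrigues(R)[0],t,np.array(c['intrinsics']),np.array(c['distortion']))[0][:,0]
def rel(target,Rt=None):
    "shift in cm + rotvec in tool axes"
    o=robot.get_obs(); R=Ro.from_quat(o['tool_rot'])
    s=R.inv().apply(np.array(target)-o['position'])*100
    r=(R.inv()*Rt).as_rotvec() if Rt is not None else None
    return s.round(2),r
E
python3 - <<'E'
from h import *
np.set_printoptions(precision=4,suppress=True)
o=robot.get_obs(); print({k:np.round(v,3) for k,v in o.items()})
Z={'clamp_handle':.07,'clamp_hinge':.07,'stand':0,'bar_grip':.044,'bay':.006,'tray':0,'bar_b_grip':.04,'ring_cone':0,'cleaner':0,'case_edge':.035}
for cam in ['top','side']:
    c=save(cam+'0',cam)
    print(cam,'campos',-np.array(c['R']).T@c['t'])
    for l,z in Z.items():
        for d in robot.tip_of(l,cam)[:4]:
            print(l,round(d['p'],2),np.round(d['xy'],1),world(c,d['xy'],z=z))
E
```

```text
{'time': np.float64(0.0), 'q': array([-1.515,  0.528,  1.434,  0.   ,  1.181, -0.179]), 'joint_velocities': array([ 0.   , -0.   ,  0.   , -0.001, -0.   ,  0.001]), 'joint_torque': array([  0.001, -44.004, -17.659,   0.063,   0.058,  -0.   ]), 'position': array([ 0.145, -0.607,  0.222]), 'tool_rot': array([ 0.993,  0.117,  0.   , -0.001]), 'ft_force': array([-1.077, -0.094,  0.233]), 'moment': array([ 0.014,  0.021, -0.009]), 'grip_width': np.float64(0.087)}
top campos [ 0.3854 -0.0628  1.3469]
clamp_handle 0.71 [312.1 199.7] [ 0.4849 -0.2173  0.07  ]
clamp_handle 0.6 [170.8 294.5] [0.2077 0.1941 0.07  ]
clamp_hinge 0.86 [177.8 233.3] [0.3856 0.1756 0.07  ]
clamp_hinge 0.85 [306.5 142.7] [ 0.6547 -0.2023  0.07  ]
stand 0.85 [308.9 177.5] [ 0.5596 -0.2164  0.    ]
stand 0.82 [176.1 267.8] [0.2797 0.1926 0.    ]
bar_grip 0.95 [376.  154.5] [ 0.6252 -0.4174  0.044 ]
bar_grip 0.86 [312.9 178. ] [ 0.5524 -0.2235  0.044 ]
bar_grip 0.58 [174.9 177.7] [0.5526 0.1922 0.044 ]
bar_grip 0.27 [240.8 195.2] [ 0.5    -0.0071  0.044 ]
bay 0.84 [196.4 175.1] [0.5656 0.1327 0.006 ]
bay 0.19 [246.1 142
[... 504 characters left out ...]
.6 287.4] [0.2817 0.1943 0.    ]
stand 0.68 [219.2 297.9] [0.5575 0.2567 0.    ]
stand 0.67 [243.8 170.8] [ 0.5594 -0.2061  0.    ]
bar_grip 0.88 [244.7 161.7] [ 0.5545 -0.205   0.044 ]
bar_grip 0.68 [231.2 123.8] [ 0.6288 -0.3865  0.044 ]
bay 0.63 [223.  254.5] [0.5697 0.1262 0.006 ]
tray 0.96 [221.6 282.9] [0.5589 0.212  0.    ]
bar_b_grip 0.69 [221.7 274.1] [0.5561 0.2078 0.04  ]
bar_b_grip 0.47 [252.7 223.8] [0.4969 0.0358 0.04  ]
ring_cone 0.85 [251.7 223.6] [0.5049 0.0059 0.    ]
ring_cone 0.54 [223.7 256.4] [0.5677 0.1285 0.    ]
cleaner 0.63 [223.1 281.2] [0.5558 0.2064 0.    ]
cleaner 0.56 [193.5 212. ] [ 0.6871 -0.0178  0.    ]
case_edge 0.76 [283.6 187.5] [ 0.4214 -0.116   0.035 ]
```

View pics/top0.png

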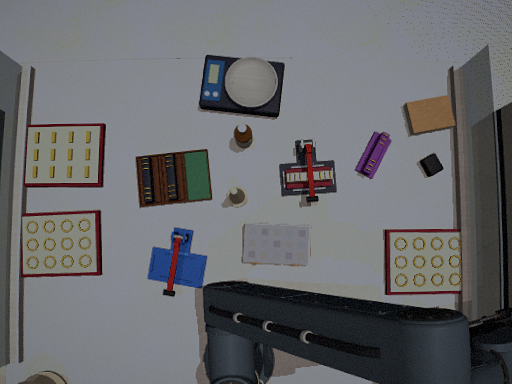

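View pics/side0.png

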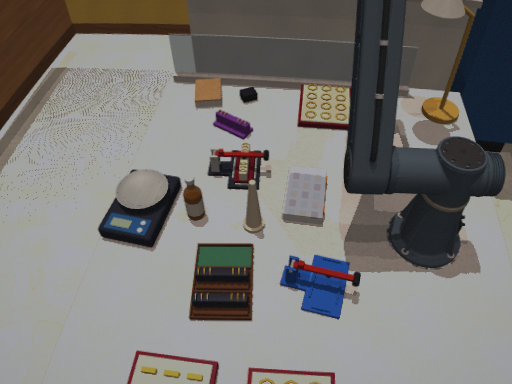

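```bash
python3 -c "
import cv2
a=cv2.imread('pics/top0.png')[120:240,130:430]
cv2.imwrite('pics/crop_top0.png',cv2.resize(a,None,fx=2.6,fy=2.6,interpolation=2))
a=cv2.imread('pics/side0.png')[100:320,170:380]
cv2.imwrite('pics/crop_side0.png',cv2.resize(a,None,fx=2.7,fy=2.7,interpolation=2))"
```

```text
(no output)
```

View pics/crop_top0.png

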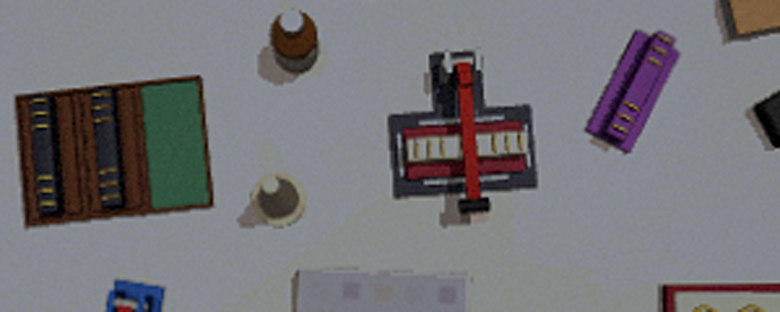

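View pics/crop_side0.png

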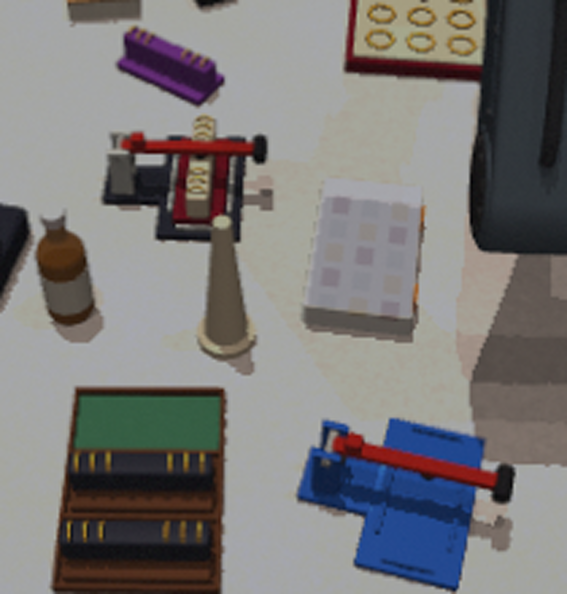

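The dark stand with the cream bar at top (312,178) is the one meant. The blue stand at (177,262) and the purple bar at (376,154) are look-alikes. The empty green bay is at (196,175), next to the cone (239,196). Next I refine these positions with the depth data.

```bash
cat > m.py <<'E'
from h import *
np.set_printoptions(precision=4,suppress=True)
for cam in ['top','side']:
    c=robot.camera(cam);W=cloud(c);rgb=c['color'].astype(int);hsv=cv2.cvtColor(c['color'],cv2.COLOR_RGB2HSV).astype(int)
    x,y,z=W[...,0],W[...,1],W[...,2]
    red=(((hsv[...,0]<6)|(hsv[...,0]>174))&(hsv[...,1]>170)&(z>.06)&(z<.1)&(x>.45)&(x<.7)&(abs(y+.21)<.06))
    P=W[red]; 
    print(cam,'red',len(P),P.mean(0),'zmed',np.median(P[:,2]))
    m=P[:,:2].mean(0);_,_,V=np.linalg.svd(P[:,:2]-m);s=(P[:,:2]-m)@V[0];print(' dir',V[0],'yaw',np.arctan(V[0,1]/V[0,0]),s.min(),s.max(), m+s.min()*V[0],m+s.max()*V[0])
    blk=(rgb.max(2)<60)&(z>.05)&(z<.1)&(x>.45)&(x<.51)&(abs(y+.215)<.05)
    P=W[blk];print(' handle',len(P),P.mean(0),P.min(0),P.max(0))
    g=(hsv[...,0]>60)&(hsv[...,0]<95)&(hsv[...,1]>90)&(x>.45)&(x<.7)&(abs(y-.15)<.1)
    P=W[g];print(' green',len(P),np.median(P,0)); 
    r=cv2.minAreaRect((P[:,:2]*1000).astype(np.float32));print(r)
    # cream bar
    cr=(hsv[...,1]<90)&(rgb.min(2)>90)&(z>.045)&(z<.075)&(x>.5)&(x<.6)&(abs(y+.21)<.09)
    P=W[cr];print(' cream',len(P),np.median(P,0));
    if len(P)>5: print(cv2.minAreaRect((P[:,:2]*1000).astype(np.float32)))
    # burgundy
    bu=(rgb[...,0]>rgb[...,1]*2)&(z>.012)&(z<.035)&(x>.48)&(x<.65)&(abs(y+.21)<.11)
    P=W[bu];print(' base',len(P),np.median(P,0))
    if len(P)>5: print(cv2.minAreaRect((P[:,:2]*1000).astype(np.float32)))
    for n in ['ring_cone','cleaner','tray','clamp_handle','case_edge']:
        for d in robot.outline_of(n,cam)[:2]:
            mk=d['pixels']&(c['z_map']>0);Q=W[mk]
            print(' ',n,round(d['p'],2),d['xy'],mk.sum(),np.percentile(Q,2,axis=0),np.percentile(Q,98,axis=0), cv2.minAreaRect((Q[:,:2]*1000).astype(np.float32)))
E
python3 m.py
```

```text
top red 285 [ 0.5721 -0.2102  0.0762] zmed 0.07505618577912608
 dir [-0.9972 -0.0744] yaw 0.07449642241774349 -0.0782180175381802 0.07781827583304556 [ 0.6501 -0.2043] [ 0.4945 -0.216 ]
 handle 64 [ 0.4874 -0.2146  0.0765] [ 0.4779 -0.2313  0.0661] [ 0.4957 -0.1988  0.0819]
 green 998 [0.5657 0.1317 0.0058]
((565.72314453125, 145.3044891357422), (148.3236541748047, 93.8326187133789), 6.101812839508057)
 cream 241 [ 0.5567 -0.2013  0.0574]
((558.2210693359375, -211.98355102539062), (25.047836303710938, 136.4998779296875), 3.8967361450195312)
 base 360 [ 0.5421 -0.2018  0.0215]
((558.4534301757812, -211.65591430664062), (62.108734130859375, 140.13900756835938), 3.7906086444854736)
  ring_cone 0.7 [238.3, 196.6] 327 [ 0.4724 -0.0216  0.0063] [0.528  0.0363 0.1896] ((499.5334777832031, 7.716787338256836), (59.932132720947266, 59.096649169921875), 1.4893245697021484)
  cleaner 0.79 [243.0, 138.3] 368 [ 0.6514 -0.0352 -0.0016] [0.6938 0.0122 0.1625] ((674.0919189453125, -8.636104583740234), (47.393836975097656, 57.94278335571289), 0.8990107774734497)
  tray 0.6 [166.9, 181.6] 547 [ 0.4719 
[... 1809 characters left out ...]
827 -0.0014] [0.6411 0.3232 0.0169] ((559.22021484375, 199.30361938476562), (160.086181640625, 243.6916046142578), 6.197622776031494)
  clamp_handle 0.86 [242.9, 157.9] 368 [ 0.4817 -0.296  -0.0005] [ 0.6495 -0.1962  0.088 ] ((569.7568969726562, -250.94580078125), (176.9619140625, 116.37223815917969), 2.651264190673828)
  clamp_handle 0.67 [328.3, 273.6] 571 [0.2064 0.1531 0.0082] [0.3695 0.2176 0.0868] ((285.0863037109375, 167.80474853515625), (76.45964050292969, 172.18142700195312), 80.04917907714844)
  case_edge 0.85 [303.3, 195.1] 2258 [ 0.2983 -0.2097  0.0016] [ 0.4158 -0.0131  0.039 ] ((356.409423828125, -131.07614135742188), (242.14157104492188, 126.65491485595703), 88.48123168945312)
```

```bash
python3 - <<'E'
from h import *
def yawR(yaw): # jaw (tool y) at yaw, pointing down
    y=np.array([np.cos(yaw),np.sin(yaw),0]);z=np.array([0,0,-1.]);x=np.cross(y,z)
    return Ro.from_matrix(np.c_[x,y,z])
o=robot.get_obs();print(Ro.from_quat(o['tool_rot']).as_matrix().round(3))
print(rel([.488,-.216,.17],yawR(0.07-np.pi/2)))
E
cat >> h.py <<'E'
def yawR(yaw):
    y=np.array([np.cos(yaw),np.sin(yaw),0]);z=np.array([0,0,-1.]);x=np.cross(y,z)
    return Ro.from_matrix(np.c_[x,y,z])
E
```

```text
[[ 0.973  0.233  0.   ]
 [ 0.233 -0.973  0.   ]
 [ 0.    -0.    -1.   ]]
(array([ 42.43, -30.14,   5.25]), array([-2.69118691e-05, -2.18526539e-05,  1.64796749e-01]))
```

Request:
{"method": "send_rows", "body": {
  "deltas": [
    {"tx":2.8,"ty":-2.0,"tz":0.0},
    {"tx":5.6,"ty":-4.0,"tz":0.0},
    {"tx":8.5,"ty":-6.0,"tz":0.0},
    {"tx":11.3,"ty":-8.0,"tz":0.0},
    {"tx":14.1,"ty":-10.0,"tz":0.0}
  ],
  "claw": 6.5,
  "squeeze": 25
}}

```text
schema error: expected keys tx, ty, tz, rx, ry, rz
```

Request:
{"method": "send_rows", "body": {
  "deltas": [
    {"tx":2.8,"ty":-2.0},
    {"tx":5.6,"ty":-4.0},
    {"tx":8.5,"ty":-6.0},
    {"tx":11.3,"ty":-8.0},
    {"tx":14.1,"ty":-10.0}
  ]
}}

```text
schema error: expected keys tx, ty, tz, rx, ry, rz
```

Request:
{"method": "send_rows", "body": {
  "deltas": [
    {"tx":2.8,"ty":-2.0,"rz":0.05},
    {"tx":5.6,"ty":-4.0,"tz":0.5,"rz":0.1},
    {"tx":8.5,"ty":-6.0,"tz":1,"rz":0.165},
    {"tx":11.3,"ty":-8.0,"tz":1.5,"rz":0.165},
    {"tx":14.1,"ty":-10.0,"tz":2,"rz":0.165}
  ]
}}

```text
schema error: expected keys tx, ty, tz, rx, ry, rz
```

```bash
python3 - <<'E'
from h import *
np.set_printoptions(precision=4,suppress=True)
t=save('top1','top');s=save('side1','side')
o=robot.get_obs();print(o['time'],o['position'],o['q'],o['grip_width'])
print(rel([.488,-.216,.051],yawR(0.07-np.pi/2)))
a=cv2.imread('pics/side1.png')[60:260,150:400]
cv2.imwrite('pics/c1.png',cv2.resize(a,None,fx=3,fy=3,interpolation=2))
E
```

```text
1.8 [ 0.1454 -0.6078  0.2225] [-1.5145  0.5275  1.4327  0.      1.1814 -0.1785] 0.0869071696228093
(array([ 42.43, -30.14,  17.16]), array([-0.    , -0.    ,  0.1648]))
```

View pics/c1.png

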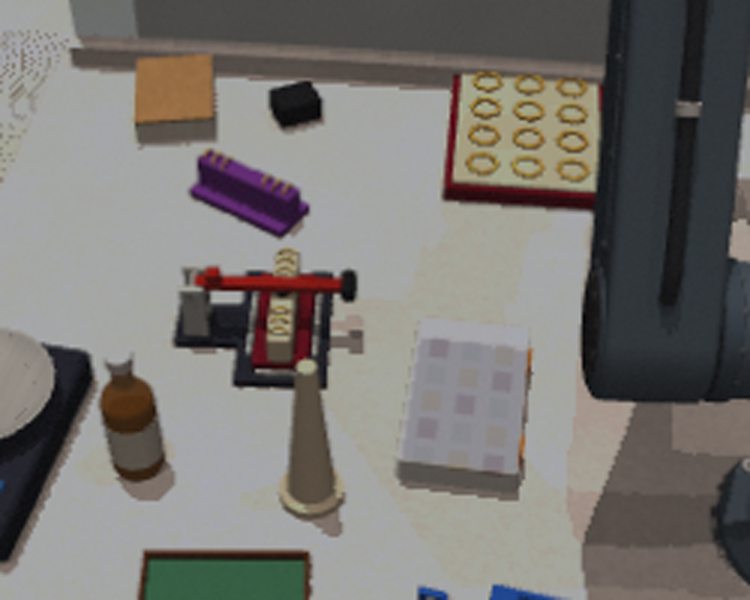

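View pics/top1.png

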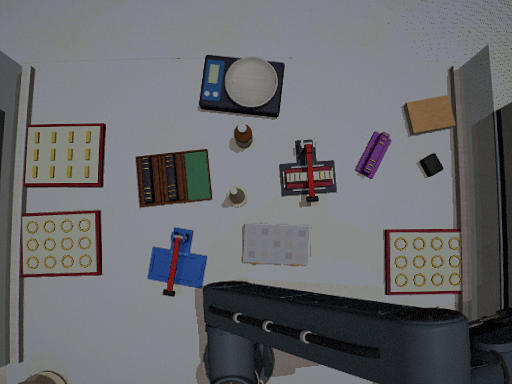

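All six keys are needed in every row. The arm has not moved and the pictures are unchanged, so I resend.

Request:
{"method": "send_rows", "body": {
  "deltas": [
    {"tx":2.8,"ty":-2.0,"tz":0,"rx":0,"ry":0,"rz":0},
    {"tx":5.6,"ty":-4.0,"tz":0,"rx":0,"ry":0,"rz":0},
    {"tx":8.5,"ty":-6.0,"tz":0,"rx":0,"ry":0,"rz":0},
    {"tx":11.3,"ty":-8.0,"tz":0,"rx":0,"ry":0,"rz":0},
    {"tx":14.1,"ty":-10.0,"tz":0,"rx":0,"ry":0,"rz":0}
  ],
  "claw": 6.5,
  "squeeze": 25
}}

```text
time: 2.22
position: [0.2601, -0.4766, 0.2226]
tool_rot: [0.993, 0.117, 0.0, 0.0]
ft_force: [0.6, 0.4, 0.4]
grip_width: 0.067
```

Request:
{"method": "send_rows", "body": {
  "deltas": [
    {"tx":2.8,"ty":-2.0,"tz":0,"rx":0,"ry":0,"rz":0},
    {"tx":5.6,"ty":-4.0,"tz":0,"rx":0,"ry":0,"rz":0},
    {"tx":8.5,"ty":-6.0,"tz":0,"rx":0,"ry":0,"rz":0},
    {"tx":11.3,"ty":-8.0,"tz":0,"rx":0,"ry":0,"rz":0},
    {"tx":14.1,"ty":-10.0,"tz":0,"rx":0,"ry":0,"rz":0}
  ]
}}

```text
time: 2.63
position: [0.3741, -0.3464, 0.2228]
tool_rot: [0.993, 0.117, 0.0, 0.0]
ft_force: [1.4, -0.5, 0.5]
grip_width: 0.0651
```

Request:
{"method": "send_rows", "body": {
  "deltas": [
    {"tx":2.8,"ty":-2.0,"tz":0,"rx":0,"ry":0,"rz":0.05},
    {"tx":5.6,"ty":-4.0,"tz":0.5,"rx":0,"ry":0,"rz":0.1},
    {"tx":8.5,"ty":-6.0,"tz":1,"rx":0,"ry":0,"rz":0.165},
    {"tx":11.3,"ty":-8.0,"tz":1.5,"rx":0,"ry":0,"rz":0.165},
    {"tx":14.1,"ty":-10.0,"tz":2,"rx":0,"ry":0,"rz":0.165}
  ]
}}

```text
time: 3.05
position: [0.4881, -0.2163, 0.2026]
tool_rot: [0.999, 0.035, 0.0, 0.0]
ft_force: [-0.6, 0.3, 0.1]
grip_width: 0.0652
```

```bash
python3 - <<'E'
from h import *
np.set_printoptions(precision=4,suppress=True)
t=save('top2','top');s=save('side2','side')
o=robot.get_obs();print(o['time'],o['position'],o['q'],o['grip_width'])
print(rel([.488,-.216,.051],yawR(0.07-np.pi/2)))
a=cv2.imread('pics/side2.png')[60:260,150:400]
cv2.imwrite('pics/c2.png',cv2.resize(a,None,fx=3,fy=3,interpolation=2))
E
```

```text
3.15 [ 0.4891 -0.2137  0.202 ] [-0.6223  0.4325  1.6833  0.002   1.0267  0.872 ] 0.06493202175773073
(array([-0.14,  0.25, 15.1 ]), array([-0.0019, -0.0004,  0.0055]))
```

View pics/c2.png

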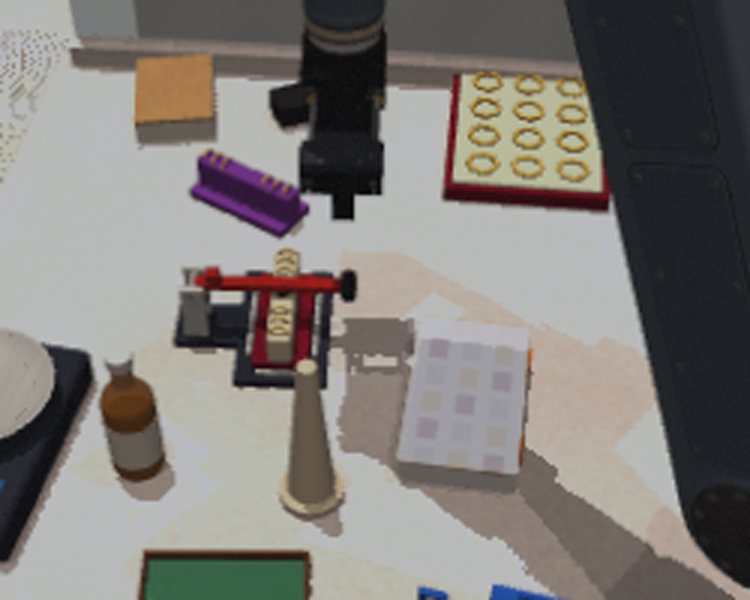

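Request:
{"method": "send_rows", "body": {
  "deltas": [
    {"tx":-0.1,"ty":0.1,"tz":4,"rx":0,"ry":0,"rz":0},
    {"tx":-0.1,"ty":0.1,"tz":8,"rx":0,"ry":0,"rz":0},
    {"tx":-0.1,"ty":0.1,"tz":12,"rx":0,"ry":0,"rz":0},
    {"tx":-0.1,"ty":0.1,"tz":15,"rx":0,"ry":0,"rz":0},
    {"tx":-0.1,"ty":0.1,"tz":15.1,"rx":0,"ry":0,"rz":0}
  ]
}}

```text
time: 3.57
position: [0.4823, -0.2171, 0.0466]
tool_rot: [0.999, 0.035, -0.005, -0.003]
ft_force: [-1.3, -0.2, -0.3]
grip_width: 0.065
```

```bash
python3 - <<'E'
from h import *
np.set_printoptions(precision=4,suppress=True)
t=save('top3','top');s=save('side3','side')
o=robot.get_obs();print(o['time'],o['position'],o['q'],o['grip_width'])
print(rel([.488,-.216,.051],yawR(0.07-np.pi/2)))
W=cloud(s);m=(W[...,2]>.11)&(W[...,2]<.35)&(np.hypot(W[...,0]-.488,W[...,1]+.216)<.16)
W2=cloud(t);m2=(W2[...,2]>.11)&(W2[...,2]<.35)&(np.hypot(W2[...,0]-.488,W2[...,1]+.216)<.16)
P=np.r_[W[m],W2[m2]]
for z0 in np.arange(.11,.32,.02):
    Q=P[(P[:,2]>z0)&(P[:,2]<z0+.02)]
    if len(Q): print(round(z0,2),len(Q),Q.min(0)[:2],Q.max(0)[:2])
a=cv2.imread('pics/side3.png')[100:240,170:370]
b=cv2.imread('pics/top3.png')[120:240,210:410]
cv2.imwrite('pics/c3.png',cv2.resize(np.r_[a,b],None,fx=2.2,fy=2.2,interpolation=2))
E
```

```text
3.6667 [ 0.4855 -0.219   0.0511] [-0.6337  0.6732  1.7953 -0.0002  0.6754  0.8681] 0.0648355977291872
(array([ 0.27, -0.29,  0.01]), array([-0.0014,  0.0018, -0.0009]))
0.11 68 [ 0.4419 -0.2625] [ 0.5221 -0.1273]
0.13 190 [ 0.442  -0.2614] [ 0.5214 -0.1206]
0.15 424 [ 0.4419 -0.3095] [ 0.5247 -0.1179]
0.17 87 [ 0.4581 -0.2143] [ 0.509  -0.1641]
0.19 94 [ 0.4587 -0.2083] [ 0.519  -0.1633]
0.21 297 [ 0.4448 -0.2334] [ 0.5223 -0.1622]
0.23 105 [ 0.4488 -0.2189] [ 0.5211 -0.1806]
0.25 152 [ 0.4495 -0.2198] [ 0.5201 -0.1811]
0.27 143 [ 0.4517 -0.2136] [ 0.53   -0.1816]
0.29 107 [ 0.4521 -0.2129] [ 0.5237 -0.1809]
0.31 143 [ 0.4382 -0.2358] [ 0.5403 -0.1562]
```

View pics/c3.png

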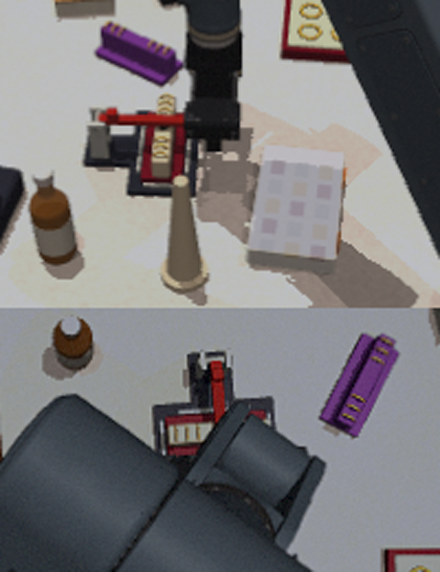

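Request:
{"method": "send_rows", "body": {
  "deltas": [
    {"tx":0.2,"ty":0,"tz":0,"rx":0,"ry":0,"rz":0},
    {"tx":0.2,"ty":0,"tz":0,"rx":0,"ry":0,"rz":0},
    {"tx":0.2,"ty":0,"tz":0,"rx":0,"ry":0,"rz":0},
    {"tx":0.2,"ty":0,"tz":0,"rx":0,"ry":0,"rz":0},
    {"tx":0.2,"ty":0,"tz":0,"rx":0,"ry":0,"rz":0}
  ],
  "claw": 2.5,
  "squeeze": 25
}}

```text
time: 4.08
position: [0.4887, -0.2189, 0.0528]
tool_rot: [0.999, 0.035, 0.001, 0.001]
ft_force: [0.2, -0.6, 0.2]
grip_width: 0.0392
```

```bash
python3 - <<'E'
from h import *
np.set_printoptions(precision=4,suppress=True)
o=robot.get_obs();print(o['time'],o['position'],o['grip_width'],o['ft_force'])
R=Ro.from_quat(o['tool_rot']).as_matrix();print(R.round(3))
for a in np.arange(0,1.4,.1): print(round(a,2),'+x %.1f up %.1f'%(16.5*(1-np.cos(a)),16.5*np.sin(a)))
E
```

```text
4.0833 [ 0.4887 -0.2189  0.0528] 0.03923788906398625 [ 0.1942 -0.5842  0.184 ]
[[ 0.998  0.07   0.002]
 [ 0.07  -0.998 -0.001]
 [ 0.002  0.001 -1.   ]]
0.0 +x 0.0 up 0.0
0.1 +x 0.1 up 1.6
0.2 +x 0.3 up 3.3
0.3 +x 0.7 up 4.9
0.4 +x 1.3 up 6.4
0.5 +x 2.0 up 7.9
0.6 +x 2.9 up 9.3
0.7 +x 3.9 up 10.6
0.8 +x 5.0 up 11.8
0.9 +x 6.2 up 12.9
1.0 +x 7.6 up 13.9
1.1 +x 9.0 up 14.7
1.2 +x 10.5 up 15.4
1.3 +x 12.1 up 15.9
```

Request:
{"method": "send_rows", "body": {
  "deltas": [
    {"tx":0,"ty":0,"tz":0,"rx":0,"ry":0,"rz":0},
    {"tx":0,"ty":0,"tz":0,"rx":0,"ry":0,"rz":0},
    {"tx":0,"ty":0,"tz":0,"rx":0,"ry":0,"rz":0},
    {"tx":0,"ty":0,"tz":0,"rx":0,"ry":0,"rz":0}
  ]
}}

```text
time: 4.42
position: [0.4884, -0.2171, 0.0525]
tool_rot: [0.999, 0.034, 0.0, -0.001]
ft_force: [1.4, 4.3, 5.7]
grip_width: 0.0341
```

Request:
{"method": "send_rows", "body": {
  "deltas": [
    {"tx":0.1,"ty":0,"tz":-1.6,"rx":0,"ry":0,"rz":0},
    {"tx":0.3,"ty":0,"tz":-3.3,"rx":0,"ry":0,"rz":0},
    {"tx":0.7,"ty":0,"tz":-4.9,"rx":0,"ry":0,"rz":0},
    {"tx":0.7,"ty":0,"tz":-4.9,"rx":0,"ry":0,"rz":0}
  ]
}}

```text
time: 4.75
position: [0.495, -0.2166, 0.1019]
tool_rot: [0.999, 0.035, -0.0, -0.001]
ft_force: [1.1, 3.2, -6.0]
grip_width: 0.0338
```

```bash
python3 - <<'E'
from h import *
np.set_printoptions(precision=4,suppress=True)
s=save('side4','side')
o=robot.get_obs();print(o['time'],o['position'],o['grip_width'],o['ft_force'],o['moment'])
a=cv2.imread('pics/side4.png')[100:240,170:370]
cv2.imwrite('pics/c4.png',cv2.resize(a,None,fx=3,fy=3,interpolation=2))
E
```

```text
4.8 [ 0.4946 -0.2166  0.1008] 0.03387154995588887 [ 1.7744  3.4827 -4.8403] [ 0.6065 -0.1992 -0.0499]
```

View pics/c4.png

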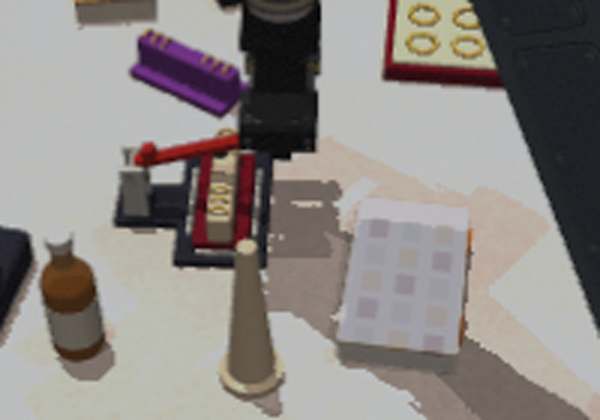

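The picture shows the red arm rising with the handle in the jaws and the bar staying in its bed. I continue along the arc.

Request:
{"method": "send_rows", "body": {
  "deltas": [
    {"tx":0.6,"ty":0,"tz":-1.5,"rx":0,"ry":0,"rz":0},
    {"tx":1.3,"ty":0,"tz":-3.0,"rx":0,"ry":0,"rz":0},
    {"tx":2.2,"ty":0,"tz":-4.4,"rx":0,"ry":0,"rz":0},
    {"tx":3.2,"ty":0,"tz":-5.7,"rx":0,"ry":0,"rz":0},
    {"tx":4.3,"ty":0,"tz":-6.9,"rx":0,"ry":0,"rz":0}
  ]
}}

```text
time: 5.22
position: [0.534, -0.2137, 0.1681]
tool_rot: [0.999, 0.035, -0.005, -0.002]
ft_force: [-4.8, 1.1, -2.8]
grip_width: 0.0337
```

Request:
{"method": "send_rows", "body": {
  "deltas": [
    {"tx":1.2,"ty":0,"tz":-1.1,"rx":0,"ry":0,"rz":0},
    {"tx":2.6,"ty":0,"tz":-2.1,"rx":0,"ry":0,"rz":0},
    {"tx":4.0,"ty":0,"tz":-2.9,"rx":0,"ry":0,"rz":0},
    {"tx":5.5,"ty":0,"tz":-3.6,"rx":0,"ry":0,"rz":0},
    {"tx":5.5,"ty":0,"tz":-3.6,"rx":0,"ry":0,"rz":0}
  ]
}}

```text
time: 5.63
position: [0.5938, -0.2095, 0.207]
tool_rot: [0.999, 0.035, 0.0, -0.001]
ft_force: [-3.8, 4.5, 8.4]
grip_width: 0.0338
```

```bash
python3 - <<'E'
from h import *
np.set_printoptions(precision=4,suppress=True)
s=save('side5','side')
o=robot.get_obs();print(o['time'],o['position'],o['grip_width'],o['ft_force'],o['moment'])
a=cv2.imread('pics/side5.png')[80:240,150:370]
cv2.imwrite('pics/c5.png',cv2.resize(a,None,fx=3,fy=3,interpolation=2))
E
```

```text
5.6833 [ 0.5927 -0.2096  0.2065] 0.03371222378060571 [-3.2427  5.5718  8.0274] [ 0.8696  0.7247 -0.0534]
```

View pics/c5.png

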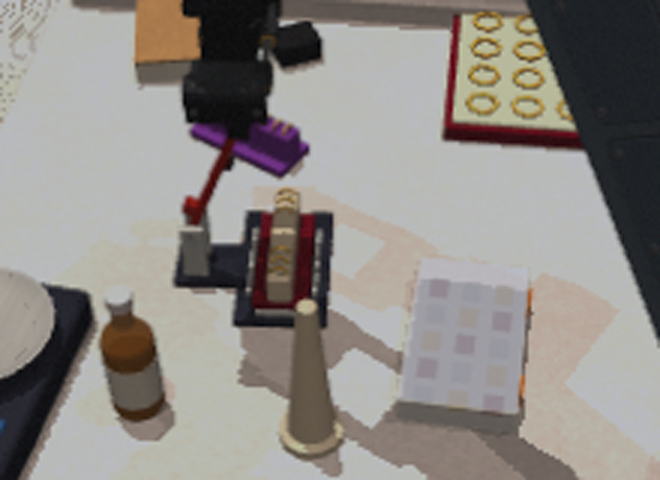

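The arm is at about 1.2 rad, past 1.05, with the bar still in its bed. I release it.

Request:
{"method": "send_rows", "body": {
  "deltas": [
    {"tx":0,"ty":0,"tz":0,"rx":0,"ry":0,"rz":0},
    {"tx":0,"ty":0,"tz":0,"rx":0,"ry":0,"rz":0},
    {"tx":0,"ty":0,"tz":0,"rx":0,"ry":0,"rz":0},
    {"tx":0,"ty":0,"tz":0,"rx":0,"ry":0,"rz":0},
    {"tx":0,"ty":0,"tz":0,"rx":0,"ry":0,"rz":0}
  ],
  "claw": 6.5
}}

```text
time: 6.1
position: [0.5927, -0.2117, 0.2051]
tool_rot: [0.999, 0.035, -0.0, 0.0]
ft_force: [-0.2, -0.3, 0.1]
grip_width: 0.059
```

Request:
{"method": "send_rows", "body": {
  "deltas": [
    {"tx":0,"ty":0,"tz":0,"rx":0,"ry":0,"rz":0},
    {"tx":0,"ty":0,"tz":0,"rx":0,"ry":0,"rz":0},
    {"tx":0,"ty":0,"tz":0,"rx":0,"ry":0,"rz":0},
    {"tx":0,"ty":0,"tz":0,"rx":0,"ry":0,"rz":0},
    {"tx":0,"ty":0,"tz":0,"rx":0,"ry":0,"rz":0}
  ]
}}

```text
time: 6.52
position: [0.5928, -0.2113, 0.2055]
tool_rot: [0.999, 0.035, 0.0, 0.0]
ft_force: [-0.1, 0.2, -0.0]
grip_width: 0.0646
```

```bash
python3 - <<'E'
from h import *
np.set_printoptions(precision=4,suppress=True)
s=save('side6','side')
o=robot.get_obs();print(o['time'],o['position'],o['q'],o['grip_width'],o['ft_force'],o['moment'])
a=cv2.imread('pics/side6.png')[80:240,150:370]
cv2.imwrite('pics/c6.png',cv2.resize(a,None,fx=3,fy=3,interpolation=2))
E
```

```text
6.5667 [ 0.5928 -0.2113  0.2056] [-0.5196  0.552   1.4387 -0.      1.1509  0.9814] 0.0648113679677858 [-0.4253 -1.3205 -0.443 ] [0.0429 0.0222 0.0186]
```

View pics/c6.png

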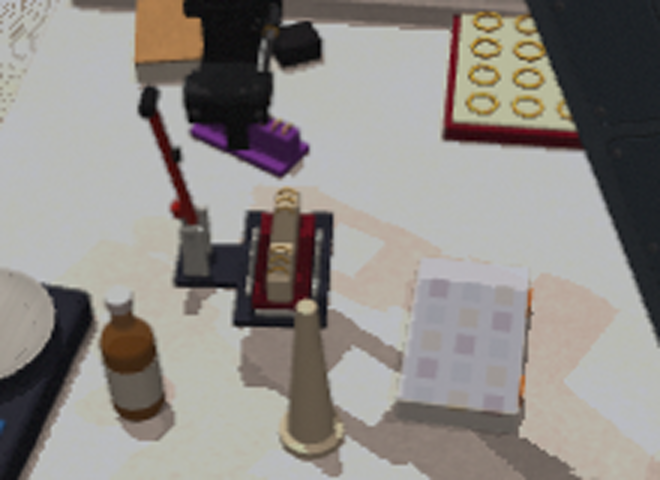

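The open arm stands at crop (150,100), clear of the gripper, and the bar is still in its bed. The gripper body reaches 95 mm in the jaw direction, which just meets the open arm. I'll take the bar with a tilt of about 0.1 rad, leaning away from the arm. First I back off and turn.

Request:
{"method": "send_rows", "body": {
  "deltas": [
    {"tx":-1.5,"ty":0,"tz":-0.5,"rx":0,"ry":0,"rz":-0.1},
    {"tx":-3,"ty":0,"tz":-1,"rx":0,"ry":0,"rz":-0.22},
    {"tx":-4.5,"ty":0,"tz":-1.5,"rx":0,"ry":0,"rz":-0.34},
    {"tx":-5,"ty":0,"tz":-1.5,"rx":0,"ry":0,"rz":-0.46},
    {"tx":-5,"ty":0,"tz":-1.5,"rx":0,"ry":0,"rz":-0.58}
  ],
  "claw": 5
}}

```text
time: 6.98
position: [0.5417, -0.2147, 0.2211]
tool_rot: [0.947, 0.322, -0.0, -0.0]
ft_force: [-1.0, -0.2, 0.2]
grip_width: 0.0507
```

Request:
{"method": "send_rows", "body": {
  "deltas": [
    {"tx":0,"ty":0,"tz":0,"rx":0,"ry":0,"rz":-0.12},
    {"tx":0,"ty":0,"tz":0,"rx":0,"ry":0,"rz":-0.24},
    {"tx":0,"ty":0,"tz":0,"rx":0,"ry":0,"rz":-0.36},
    {"tx":0,"ty":0,"tz":0,"rx":0,"ry":0,"rz":-0.48},
    {"tx":0,"ty":0,"tz":0,"rx":0,"ry":0,"rz":-0.6}
  ]
}}

```text
time: 7.4
position: [0.543, -0.2148, 0.2207]
tool_rot: [0.809, 0.587, 0.0, 0.0]
ft_force: [0.2, -0.3, 0.1]
grip_width: 0.0494
```

Request:
{"method": "send_rows", "body": {
  "deltas": [
    {"tx":0,"ty":0,"tz":0,"rx":0,"ry":0,"rz":-0.12},
    {"tx":0,"ty":0,"tz":0,"rx":0,"ry":0,"rz":-0.24},
    {"tx":0,"ty":0,"tz":0,"rx":0,"ry":0,"rz":-0.36},
    {"tx":0,"ty":0,"tz":0,"rx":0,"ry":0,"rz":-0.39},
    {"tx":0,"ty":0,"tz":0,"rx":0,"ry":0,"rz":-0.39}
  ]
}}

```text
time: 7.82
position: [0.543, -0.2147, 0.2206]
tool_rot: [0.682, 0.731, 0.0, 0.0]
ft_force: [0.9, -0.5, 0.9]
grip_width: 0.0503
```

```bash
cat >> h.py <<'E'
def tiltR(yaw,th): # jaw yaw, lean the hand's back towards -jaw direction by th
    R=yawR(yaw).as_matrix(); y=R[:,1]; zc=R[:,2]
    z=np.cos(th)*zc+np.sin(th)*y; y2=np.cos(th)*y-np.sin(th)*zc
    return Ro.from_matrix(np.c_[np.cross(y2,z),y2,z])
E
python3 - <<'E'
from h import *
np.set_printoptions(precision=4,suppress=True)
s=save('side7','side')
o=robot.get_obs();print(o['time'],o['position'],o['q'],o['grip_width'],o['ft_force'])
R=Ro.from_quat(o['tool_rot']).as_matrix();print(R.round(3))
print('tilt',rel([.559,-.211,.13],tiltR(.07,.1)))
W=cloud(s);x,y,z=[W[...,i] for i in range(3)]
rgb=s['color'].astype(int)
for nm,m in {'top':(z>.052)&(z<.064),'base':(z>.017)&(z<.027)&(rgb[...,0]>2*rgb[...,1])}.items():
    m=m&(x>.5)&(x<.62)&(y>-.3)&(y<-.12)
    P=W[m];print(nm,len(P),np.median(P,0),cv2.minAreaRect((P[:,:2]*1000).astype(np.float32)))
a=cv2.imread('pics/side7.png')[80:240,150:370]
cv2.imwrite('pics/c7.png',cv2.resize(a,None,fx=3,fy=3,interpolation=2))
E
```

```text
7.8667 [ 0.543  -0.2147  0.2206] [-0.5678  0.4741  1.5405 -0.      1.1268 -0.636 ] 0.049836495354328575 [ 0.7524 -0.0083 -0.0617]
[[-0.068  0.998  0.   ]
 [ 0.998  0.068 -0.   ]
 [-0.     0.    -1.   ]]
tilt (array([0.26, 1.62, 9.06]), array([-0.0998,  0.0002, -0.0019]))
top 236 [ 0.557  -0.2041  0.0578] ((558.5457763671875, -208.62147521972656), (26.045156478881836, 139.31951904296875), 4.089415073394775)
base 258 [ 0.544  -0.2021  0.022 ] ((557.5713500976562, -206.47067260742188), (58.71758270263672, 138.65383911132812), 4.031401634216309)
```

View pics/c7.png

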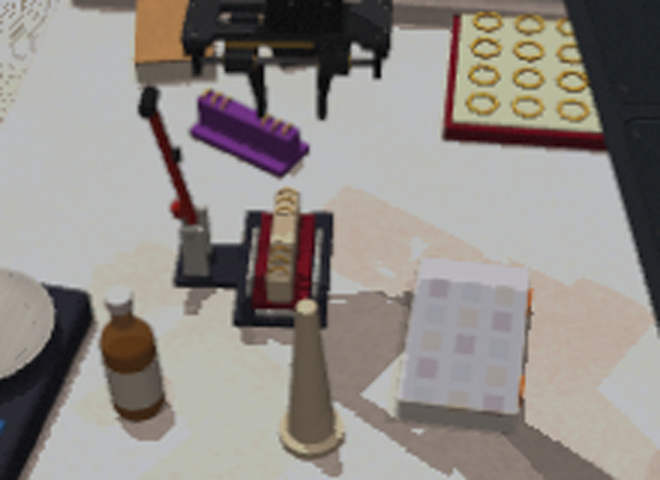

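The bar (crop 282,250) is confirmed at (0.558,-0.210). I tilt and descend halfway, then check clearance.

Request:
{"method": "send_rows", "body": {
  "deltas": [
    {"tx":0.1,"ty":0.5,"tz":2,"rx":-0.05,"ry":0,"rz":0},
    {"tx":0.2,"ty":1.0,"tz":4,"rx":-0.1,"ry":0,"rz":0},
    {"tx":0.3,"ty":1.6,"tz":7,"rx":-0.1,"ry":0,"rz":0},
    {"tx":0.3,"ty":1.6,"tz":9,"rx":-0.1,"ry":0,"rz":0},
    {"tx":0.3,"ty":1.6,"tz":9,"rx":-0.1,"ry":0,"rz":0}
  ]
}}

```text
time: 8.28
position: [0.556, -0.209, 0.1265]
tool_rot: [0.682, 0.73, 0.036, 0.03]
ft_force: [-0.8, 0.5, -0.3]
grip_width: 0.05
```

```bash
python3 - <<'E'
from h import *
np.set_printoptions(precision=4,suppress=True)
s=save('side8','side')
o=robot.get_obs();print(o['time'],o['position'],o['grip_width'],o['ft_force'])
R=Ro.from_quat(o['tool_rot']).as_matrix();print(R.round(3))
print(rel([.5595,-.2105,.031],tiltR(.07,.1)))
a=cv2.imread('pics/side8.png')[80:240,150:370]
cv2.imwrite('pics/c8.png',cv2.resize(a,None,fx=3.5,fy=3.5,interpolation=2))
E
```

```text
8.3333 [ 0.5573 -0.2097  0.1286] 0.04983540902545047 [-0.2617 -0.4021  0.921 ]
[[-0.068  0.993  0.095]
 [ 0.998  0.068  0.01 ]
 [ 0.003  0.096 -0.995]]
(array([-0.12, -0.72,  9.74]), array([-0.0042, -0.0031, -0.0021]))
```

View pics/c8.png

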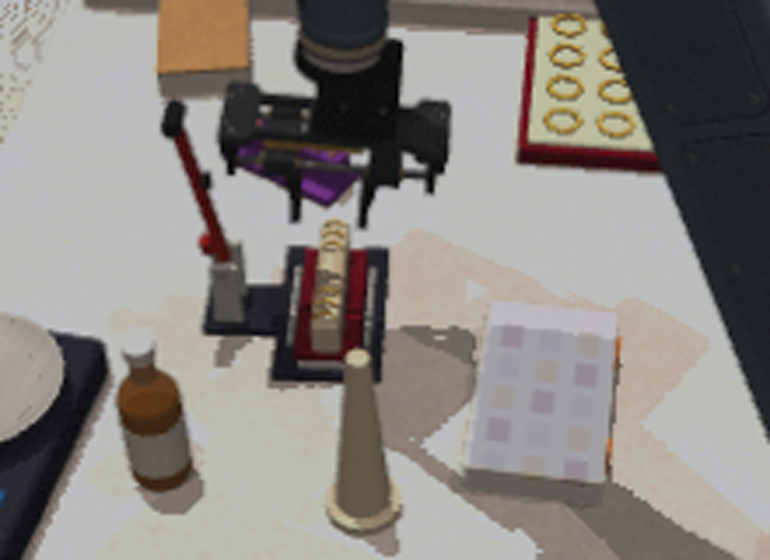

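The body edge (crop 235,130) is clear of the open arm (crop 200,180), so I descend.

Request:
{"method": "send_rows", "body": {
  "deltas": [
    {"tx":-0.1,"ty":-0.3,"tz":3,"rx":0,"ry":0,"rz":0},
    {"tx":-0.1,"ty":-0.5,"tz":6,"rx":0,"ry":0,"rz":0},
    {"tx":-0.1,"ty":-0.7,"tz":8,"rx":0,"ry":0,"rz":0},
    {"tx":-0.1,"ty":-0.7,"tz":9.0,"rx":0,"ry":0,"rz":0},
    {"tx":-0.1,"ty":-0.7,"tz":9.6,"rx":0,"ry":0,"rz":0}
  ]
}}

```text
time: 8.75
position: [0.5619, -0.2118, 0.0342]
tool_rot: [0.682, 0.73, 0.037, 0.034]
ft_force: [1.3, -0.1, -0.0]
grip_width: 0.05
```

```bash
python3 - <<'E'
from h import *
np.set_printoptions(precision=4,suppress=True)
s=save('side9','side')
o=robot.get_obs();print(o['time'],o['position'],o['grip_width'],o['ft_force'])
R=Ro.from_quat(o['tool_rot']).as_matrix();print(R.round(3))
print(rel([.5595,-.2105,.031],tiltR(.07,.1)))
a=cv2.imread('pics/side9.png')[80:240,150:370]
cv2.imwrite('pics/c9.png',cv2.resize(a,None,fx=3.5,fy=3.5,interpolation=2))
E
```

```text
8.8 [ 0.5619 -0.2117  0.0339] 0.04987032698437625 [ 0.0288  0.8177 -0.6647]
[[-0.069  0.993  0.1  ]
 [ 0.998  0.068  0.007]
 [ 0.     0.1   -0.995]]
(array([ 0.14, -0.26,  0.26]), array([ 0.0002,  0.0001, -0.0014]))
```

View pics/c9.png

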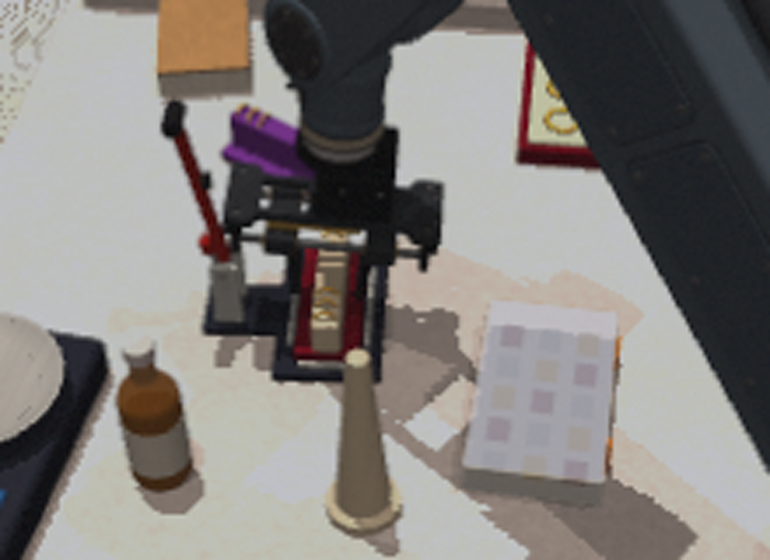

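Fingers straddle the ridge. I make a small correction and then close.

Request:
{"method": "send_rows", "body": {
  "deltas": [
    {"tx":0.1,"ty":-0.2,"tz":0.2,"rx":0,"ry":0,"rz":0},
    {"tx":0.1,"ty":-0.2,"tz":0.2,"rx":0,"ry":0,"rz":0}
  ]
}}

```text
time: 8.97
position: [0.56, -0.2108, 0.0333]
tool_rot: [0.681, 0.73, 0.037, 0.035]
ft_force: [-0.6, -0.7, 0.2]
grip_width: 0.0499
```

Request:
{"method": "send_rows", "body": {
  "deltas": [
    {"tx":0,"ty":0,"tz":0,"rx":0,"ry":0,"rz":0},
    {"tx":0,"ty":0,"tz":0,"rx":0,"ry":0,"rz":0},
    {"tx":0,"ty":0,"tz":0,"rx":0,"ry":0,"rz":0},
    {"tx":0,"ty":0,"tz":0,"rx":0,"ry":0,"rz":0},
    {"tx":0,"ty":0,"tz":0,"rx":0,"ry":0,"rz":0}
  ],
  "claw": 1.5,
  "squeeze": 20
}}

```text
time: 9.38
position: [0.5597, -0.2107, 0.0328]
tool_rot: [0.681, 0.73, 0.037, 0.034]
ft_force: [-1.0, 1.1, 5.1]
grip_width: 0.0274
```

Request:
{"method": "send_rows", "body": {
  "deltas": [
    {"tx":0,"ty":0,"tz":0,"rx":0,"ry":0,"rz":0},
    {"tx":0,"ty":0,"tz":0,"rx":0,"ry":0,"rz":0},
    {"tx":0,"ty":0,"tz":0,"rx":0,"ry":0,"rz":0},
    {"tx":0,"ty":0,"tz":0,"rx":0,"ry":0,"rz":0},
    {"tx":0,"ty":0,"tz":0,"rx":0,"ry":0,"rz":0}
  ]
}}

```text
time: 9.8
position: [0.5597, -0.2108, 0.0328]
tool_rot: [0.681, 0.73, 0.037, 0.034]
ft_force: [-1.5, 0.7, 6.3]
grip_width: 0.0275
```

```bash
python3 - <<'E'
from h import *
np.set_printoptions(precision=4,suppress=True)
s=save('side10','side')
o=robot.get_obs();print(o['time'],o['position'],o['grip_width'],o['ft_force'],o['moment'])
a=cv2.imread('pics/side10.png')[80:240,150:370]
cv2.imwrite('pics/c10.png',cv2.resize(a,None,fx=3.5,fy=3.5,interpolation=2))
E
```

```text
9.85 [ 0.5596 -0.2107  0.0327] 0.02748479319001675 [-0.6151 -0.1028  5.3633] [0.0043 0.2572 0.0159]
```

View pics/c10.png

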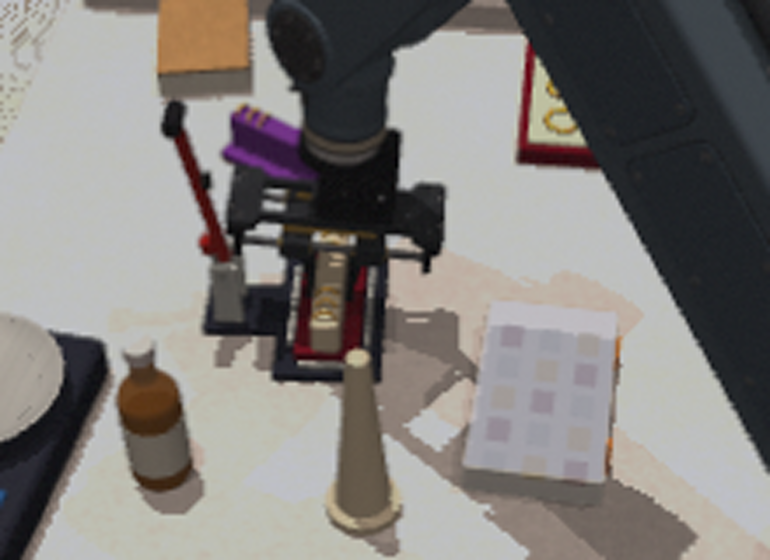

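Request:
{"method": "send_rows", "body": {
  "deltas": [
    {"tx":0,"ty":0,"tz":0,"rx":0,"ry":0,"rz":0},
    {"tx":0,"ty":0.1,"tz":-1,"rx":0,"ry":0,"rz":0},
    {"tx":0,"ty":0.2,"tz":-2,"rx":0,"ry":0,"rz":0},
    {"tx":0,"ty":0.3,"tz":-3,"rx":0,"ry":0,"rz":0},
    {"tx":0,"ty":0.5,"tz":-5,"rx":0,"ry":0,"rz":0}
  ],
  "squeeze": 30
}}

```text
time: 10.27
position: [0.5584, -0.2098, 0.0818]
tool_rot: [0.682, 0.73, 0.036, 0.032]
ft_force: [0.0, 0.2, -1.3]
grip_width: 0.0262
```

Request:
{"method": "send_rows", "body": {
  "deltas": [
    {"tx":0,"ty":0.2,"tz":-2,"rx":0,"ry":0,"rz":0},
    {"tx":0,"ty":0.4,"tz":-4,"rx":0,"ry":0,"rz":0},
    {"tx":0,"ty":0.6,"tz":-6,"rx":0,"ry":0,"rz":0},
    {"tx":0,"ty":0.6,"tz":-6,"rx":0,"ry":0,"rz":0}
  ]
}}

```text
time: 10.6
position: [0.5622, -0.2121, 0.1476]
tool_rot: [0.681, 0.73, 0.037, 0.039]
ft_force: [0.9, 0.5, -1.4]
grip_width: 0.0257
```

```bash
python3 - <<'E'
from h import *
np.set_printoptions(precision=4,suppress=True)
s=save('side11','side')
o=robot.get_obs();print(o['time'],o['position'],o['grip_width'],o['ft_force'],o['moment'])
R=Ro.from_quat(o['tool_rot']).as_matrix();print(R.round(3))
a=cv2.imread('pics/side11.png')[60:220,150:370]
cv2.imwrite('pics/c11.png',cv2.resize(a,None,fx=3.5,fy=3.5,interpolation=2))
E
```

```text
10.65 [ 0.5611 -0.2115  0.1455] 0.025821104381737032 [-0.0384  0.1556 -1.5648] [0.0052 0.0006 0.0137]
[[-0.069  0.992  0.105]
 [ 0.998  0.069  0.004]
 [-0.004  0.105 -0.994]]
```

View pics/c11.png

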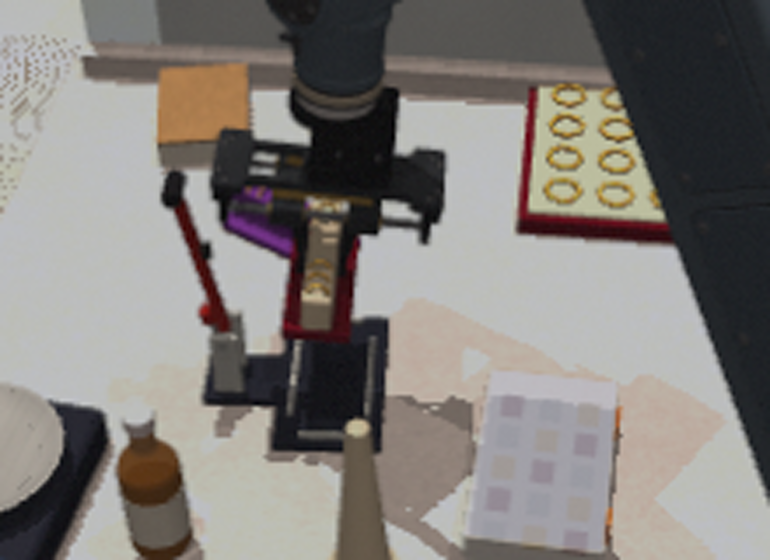

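The bar is held (width 26 mm, ridge seated against the pads) and clear of the stand, with the clamp still open. I lift and untilt, and measure the bay again in the current views.

Request:
{"method": "send_rows", "body": {
  "deltas": [
    {"tx":0,"ty":0.3,"tz":-3,"rx":0,"ry":0,"rz":0},
    {"tx":0,"ty":0.6,"tz":-6,"rx":0.03,"ry":0,"rz":0},
    {"tx":0,"ty":0.9,"tz":-9,"rx":0.06,"ry":0,"rz":0},
    {"tx":0,"ty":1.2,"tz":-12,"rx":0.1,"ry":0,"rz":0},
    {"tx":0,"ty":1.2,"tz":-12.5,"rx":0.1,"ry":0,"rz":0}
  ]
}}

```text
time: 11.07
position: [0.5625, -0.212, 0.2729]
tool_rot: [0.682, 0.731, 0.001, 0.005]
ft_force: [1.7, 0.0, -1.1]
grip_width: 0.0258
```

```bash
cat > bay.py <<'E'
from h import *
np.set_printoptions(precision=4,suppress=True)
o=robot.get_obs();print(o['time'],o['position'],o['grip_width'],o['ft_force'],o['moment'],o['q'])
R=Ro.from_quat(o['tool_rot']).as_matrix();print(R.round(3))
for cam in ['top','side']:
    c=save(cam+'12',cam);hsv=cv2.cvtColor(c['color'],cv2.COLOR_RGB2HSV).astype(int)
    W=cloud(c);x,y,z=[W[...,i] for i in range(3)]
    g=((hsv[...,0]>60)&(hsv[...,0]<95)&(hsv[...,1]>80)&(x>.45)&(x<.7)&(abs(y-.14)<.08)).astype(np.uint8)
    n,l,st,_=cv2.connectedComponentsWithStats(g);k=1+st[1:,4].argmax();g=(l==k)
    v,u=np.nonzero(g)
    P=np.array([world(c,(a,b),z=.006) for a,b in zip(u,v)])[:,:2]
    r=cv2.minAreaRect((P*1000).astype(np.float32));print(cam,'green',len(P),r,P.mean(0))
    th=np.radians(6.1);ax=np.array([np.cos(th),np.sin(th)]);ay=np.array([-ax[1],ax[0]])
    print('  percent edges x',np.percentile(P@ax,[.5,99.5]),'y',np.percentile(P@ay,[.5,99.5]))
    # tray wood incl. everything raised
    m=(z>.009)&(z<.02)&(x>.44)&(x<.68)&(y>.06)&(y<.36)&(hsv[...,1]>60)
    Q=W[m][:,:2];
    print('  tray rim',len(Q),cv2.minAreaRect((Q*1000).astype(np.float32)),np.percentile(Q@ax,[1,99]),np.percentile(Q@ay,[1,99]))
E
python3 bay.py
```

```text
11.0667 [ 0.5625 -0.212   0.2729] 0.025789548278856756 [ 1.6968  0.0151 -1.0836] [-0.0897 -0.2605 -0.0534] [-0.5461  0.4386  1.4425 -0.0002  1.2509 -0.6157]
[[-0.07   0.998  0.008]
 [ 0.998  0.07  -0.005]
 [-0.006  0.008 -1.   ]]
top green 1001 ((566.46142578125, 131.89993286132812), (147.65928649902344, 66.5289306640625), 6.362508296966553) [0.5657 0.1317]
  percent edges x [0.5045 0.65  ] y [0.038  0.1038]
  tray rim 1307 ((557.2877197265625, 204.54080200195312), (158.6949462890625, 225.02777099609375), 6.075883865356445) [0.4973 0.6542] [0.0324 0.2551]
side green 987 ((566.0283203125, 130.3704376220703), (146.03810119628906, 59.440093994140625), 6.746920585632324) [0.5651 0.1306]
  percent edges x [0.5038 0.6489] y [0.0393 0.0996]
  tray rim 1491 ((557.272216796875, 206.50241088867188), (157.501708984375, 228.1402130126953), 6.237293720245361) [0.4977 0.6534] [0.0337 0.2586]
```

```bash
python3 -c "
import cv2,numpy as np
a=cv2.resize(cv2.imread('pics/top12.png')[125:225,110:260],None,fx=4,fy=4,interpolation=2)
cv2.imwrite('pics/c12t.png',a)
a=cv2.resize(cv2.imread('pics/side12.png')[60:340,150:370],None,fx=2.1,fy=2.1,interpolation=2)
cv2.imwrite('pics/c12s.png',a)"
```

```text
(no output)
```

View pics/c12t.png

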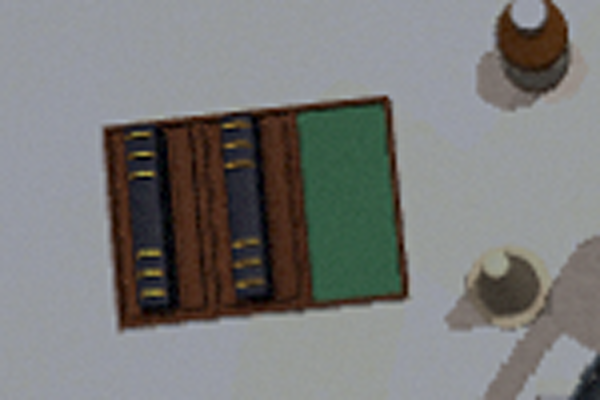

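View pics/c12s.png

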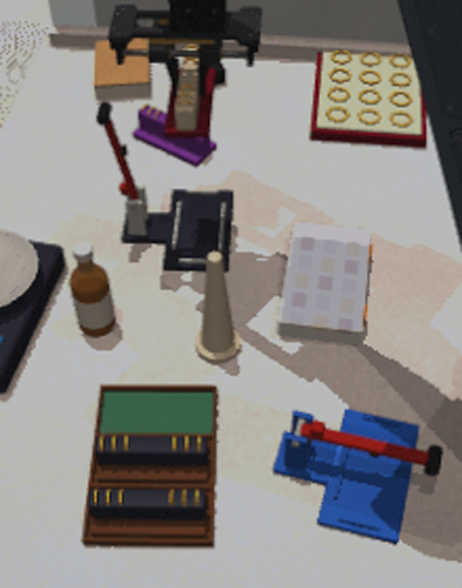

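Tray centre (557,205) mm and the green region agree: the bay is at (0.5655, 0.132), yaw 0.107. I carry the bar over the cone at 0.27 m height.

Request:
{"method": "send_rows", "body": {
  "deltas": [
    {"tx":2.5,"ty":0.2,"tz":0,"rx":0,"ry":0,"rz":0},
    {"tx":6,"ty":0.5,"tz":0,"rx":0,"ry":0,"rz":0},
    {"tx":9.5,"ty":0.75,"tz":0,"rx":0,"ry":0,"rz":0},
    {"tx":13,"ty":1.0,"tz":0,"rx":0,"ry":0,"rz":0},
    {"tx":16.5,"ty":1.3,"tz":0,"rx":0,"ry":0,"rz":0}
  ]
}}

```text
time: 11.58
position: [0.5579, -0.0433, 0.2648]
tool_rot: [0.683, 0.731, -0.001, -0.003]
ft_force: [0.3, 0.1, -1.5]
grip_width: 0.0258
```

Request:
{"method": "send_rows", "body": {
  "deltas": [
    {"tx":3.5,"ty":0.3,"tz":0,"rx":0,"ry":0,"rz":-0.1},
    {"tx":7,"ty":0.6,"tz":0,"rx":0,"ry":0,"rz":-0.22},
    {"tx":10.5,"ty":0.9,"tz":0,"rx":0,"ry":0,"rz":-0.34},
    {"tx":14,"ty":1.1,"tz":0,"rx":0,"ry":0,"rz":-0.46},
    {"tx":17.6,"ty":1.4,"tz":0,"rx":0,"ry":0,"rz":-0.58}
  ]
}}

```text
time: 12.0
position: [0.5597, 0.1327, 0.2648]
tool_rot: [0.442, 0.897, -0.001, -0.003]
ft_force: [0.3, -0.2, -0.6]
grip_width: 0.0261
```

Request:
{"method": "send_rows", "body": {
  "deltas": [
    {"tx":0,"ty":0,"tz":0,"rx":0,"ry":0,"rz":-0.12},
    {"tx":0,"ty":0,"tz":0,"rx":0,"ry":0,"rz":-0.24},
    {"tx":0,"ty":0,"tz":0,"rx":0,"ry":0,"rz":-0.36},
    {"tx":0,"ty":0,"tz":0,"rx":0,"ry":0,"rz":-0.48},
    {"tx":0,"ty":0,"tz":0,"rx":0,"ry":0,"rz":-0.6}
  ]
}}

```text
time: 12.42
position: [0.56, 0.1314, 0.2646]
tool_rot: [0.157, 0.988, -0.0, -0.003]
ft_force: [-0.4, 0.8, -0.7]
grip_width: 0.0262
```

Request:
{"method": "send_rows", "body": {
  "deltas": [
    {"tx":0,"ty":0,"tz":0,"rx":0,"ry":0,"rz":-0.12},
    {"tx":0,"ty":0,"tz":0,"rx":0,"ry":0,"rz":-0.24},
    {"tx":0,"ty":0,"tz":0,"rx":0,"ry":0,"rz":-0.36},
    {"tx":0,"ty":0,"tz":0,"rx":0,"ry":0,"rz":-0.42},
    {"tx":0,"ty":0,"tz":0,"rx":0,"ry":0,"rz":-0.42}
  ]
}}

```text
time: 12.83
position: [0.5602, 0.1311, 0.2649]
tool_rot: [-0.049, 0.999, 0.0, -0.003]
ft_force: [0.3, -0.0, -2.4]
grip_width: 0.0257
```

```bash
cat > held.py <<'E'
from h import *
import sys
np.set_printoptions(precision=4,suppress=True)
tag=sys.argv[1]
s=save('side'+tag,'side');save('top'+tag,'top')
o=robot.get_obs();p=np.array(o['position']);print(o['time'],p,o['grip_width'],o['ft_force'],o['q'])
R=Ro.from_quat(o['tool_rot']).as_matrix();print(R.round(3))
print('to 0.10',rel([.5655,.132,.10],yawR(.107+np.pi/2)))
W=cloud(s);L=(W-p)@R   # tool coords
rgb=s['color'].astype(int)
near=(abs(L[...,0])<.1)&(abs(L[...,1])<.05)&(W[...,2]>p[2]-.04)&(W[...,2]<p[2]+.03)
red=near&(rgb[...,0]>1.8*rgb[...,1])&(rgb[...,0]>1.5*rgb[...,2])
for nm,m in (('base',red),('cream',near&(rgb.min(2)>70))):
    P=L[m]*1000
    if len(P)>9: print(nm,len(P),'x',np.percentile(P[:,0],[1,50,99]),'y',np.percentile(P[:,1],[1,50,99]),'z',np.percentile(P[:,2],[1,50,99]))
a=cv2.imread(f'pics/side{tag}.png')[130:350,130:370]
cv2.imwrite(f'pics/c{tag}.png',cv2.resize(a,None,fx=2.7,fy=2.7,interpolation=2))
E
python3 held.py 13
```

```text
12.9333 [0.5608 0.1312 0.2658] 0.025985487663094244 [-0.1125  0.2972 -1.4799] [ 0.0358  0.4155  1.5036  0.0002  1.2274 -1.6313]
[[-0.995 -0.096 -0.005]
 [-0.096  0.995  0.   ]
 [ 0.005  0.001 -1.   ]]
to 0.10 (array([-0.56,  0.02, 16.58]), array([ 0.0005, -0.0048, -0.0108]))
base 393 x [-66.7722   6.7927  68.6654] y [11.4226 26.3068 31.6608] z [10.049  13.772  21.8783]
cream 88 x [-67.9429  14.0704  68.8802] y [-10.1685   8.1522  31.1502] z [-26.8291 -21.3936  25.452 ]
```

View pics/c13.png

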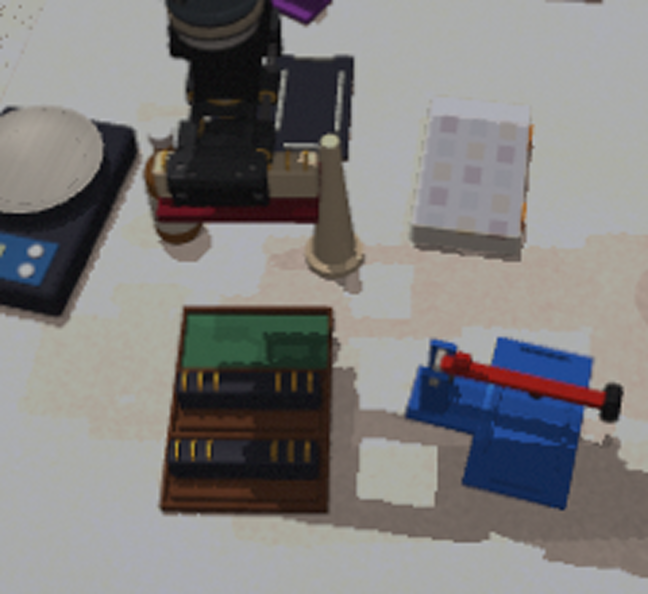

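The bar is level in the hand and centred within about 1 mm, with its base bottom about 22 mm below the TCP. The other items are in place, so I descend over the bay.

Request:
{"method": "send_rows", "body": {
  "deltas": [
    {"tx":-0.2,"ty":0,"tz":2.5,"rx":0,"ry":-0.005,"rz":-0.01},
    {"tx":-0.5,"ty":0,"tz":6,"rx":0,"ry":-0.005,"rz":-0.01},
    {"tx":-0.65,"ty":0,"tz":9.5,"rx":0,"ry":-0.005,"rz":-0.01},
    {"tx":-0.65,"ty":0,"tz":13,"rx":0,"ry":-0.005,"rz":-0.01},
    {"tx":-0.65,"ty":0,"tz":16.6,"rx":0,"ry":-0.005,"rz":-0.01}
  ]
}}

```text
time: 13.35
position: [0.5683, 0.132, 0.1003]
tool_rot: [-0.053, 0.999, 0.0, 0.002]
ft_force: [0.2, -0.4, -0.7]
grip_width: 0.026
```

Request:
{"method": "send_rows", "body": {
  "deltas": [
    {"tx":0,"ty":0,"tz":2,"rx":0,"ry":0,"rz":0},
    {"tx":0,"ty":0,"tz":4,"rx":0,"ry":0,"rz":0},
    {"tx":0,"ty":0,"tz":4.5,"rx":0,"ry":0,"rz":0},
    {"tx":0,"ty":0,"tz":4.5,"rx":0,"ry":0,"rz":0}
  ]
}}

```text
time: 13.68
position: [0.5672, 0.1319, 0.055]
tool_rot: [-0.054, 0.999, 0.0, -0.0]
ft_force: [-0.1, 0.5, -1.6]
grip_width: 0.026
```

```bash
sed -i 's/\.132,\.10\]/.132,.028]/; s/to 0.10/to .028/' held.py; python3 held.py 14
```

```text
13.7833 [0.5695 0.1321 0.0576] 0.02582493485567658 [ 1.0923  0.4462 -1.5224] [ 0.0367  0.7026  1.6649  0.0005  0.7685 -1.6421]
[[-0.994 -0.107  0.006]
 [-0.107  0.994  0.001]
 [-0.006 -0.    -1.   ]]
to .028 (array([0.41, 0.04, 2.96]), array([-0.    ,  0.0056,  0.0006]))
base 155 x [-66.1666  45.3677  69.9506] y [11.0826 23.5223 31.5562] z [11.4574 15.486  24.8563]
cream 243 x [-65.7681  44.2582  70.4456] y [-8.416 10.786 15.639] z [-28.6576 -18.8129  10.4869]
```

View pics/c14.png

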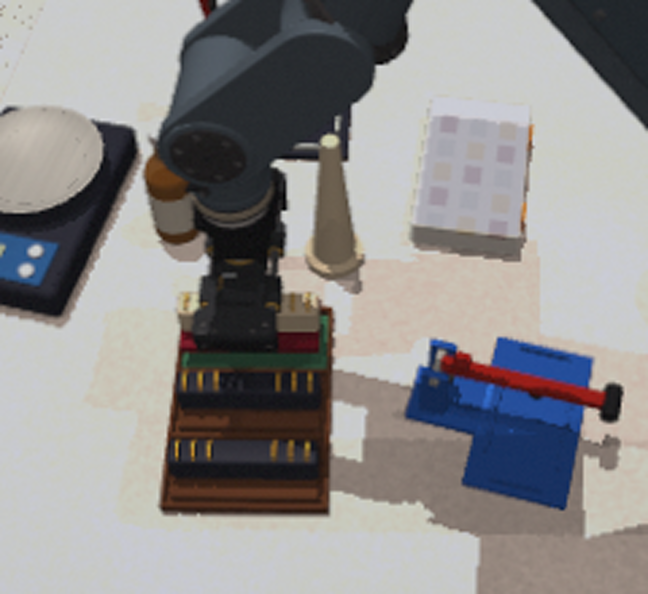

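Request:
{"method": "send_rows", "body": {
  "deltas": [
    {"tx":0,"ty":0,"tz":0,"rx":0,"ry":0,"rz":0},
    {"tx":0,"ty":0,"tz":0,"rx":0,"ry":0,"rz":0},
    {"tx":0,"ty":0,"tz":0,"rx":0,"ry":0,"rz":0},
    {"tx":0,"ty":0,"tz":0,"rx":0,"ry":0,"rz":0}
  ]
}}

```text
time: 14.12
position: [0.5696, 0.1321, 0.0583]
tool_rot: [-0.054, 0.999, 0.0, 0.003]
ft_force: [-0.5, 0.2, -2.8]
grip_width: 0.0258
```

```bash
cat >> held.py <<'E'
# bar center in world, from base mask
m=red&(abs(L[...,2]-.015)<.012)
P=W[m]; ax=np.array([np.cos(.107),np.sin(.107)]); ay=np.array([-ax[1],ax[0]]); b=np.array([.5655,.132])
q=(P[:,:2]-b); print('base in bay frame x',np.percentile(q@ax,[.5,99.5])*1000,'y',np.percentile(q@ay,[.5,99.5])*1000,'(true +-70,+-30)')
E
python3 held.py 15
```

```text
14.2167 [0.5694 0.1321 0.0579] 0.02610294771711858 [ 0.2138 -1.0786 -1.8483] [ 0.0367  0.702   1.6653  0.0005  0.7682 -1.6426]
[[-0.994 -0.108  0.006]
 [-0.108  0.994  0.001]
 [-0.006 -0.    -1.   ]]
to .028 (array([0.4 , 0.03, 2.99]), array([-0.0001,  0.006 ,  0.0012]))
base 159 x [-68.0768  41.0501  67.2702] y [ 9.642  22.6004 31.8924] z [ 8.2467 12.3211 20.4635]
cream 225 x [-68.6162  40.6012  67.7141] y [-11.0338  10.0535  15.4898] z [-28.5736 -22.5703   0.8564]
base in bay frame x [-63.4185  72.1751] y [ 8.8176 32.4402] (true +-70,+-30)
```

Request:
{"method": "send_rows", "body": {
  "deltas": [
    {"tx":0.4,"ty":0,"tz":0.3,"rx":0,"ry":0.006,"rz":0},
    {"tx":0.4,"ty":0,"tz":1,"rx":0,"ry":0.006,"rz":0},
    {"tx":0.4,"ty":0,"tz":1.7,"rx":0,"ry":0.006,"rz":0},
    {"tx":0.4,"ty":0,"tz":2.2,"rx":0,"ry":0.006,"rz":0},
    {"tx":0.4,"ty":0,"tz":2.5,"rx":0,"ry":0.006,"rz":0}
  ]
}}

```text
time: 14.63
position: [0.5645, 0.1316, 0.0309]
tool_rot: [-0.054, 0.999, -0.0, -0.002]
ft_force: [-0.9, 0.3, -1.5]
grip_width: 0.026
```

Request:
{"method": "send_rows", "body": {
  "deltas": [
    {"tx":0,"ty":0,"tz":0,"rx":0,"ry":0,"rz":0},
    {"tx":0,"ty":0,"tz":0,"rx":0,"ry":0,"rz":0},
    {"tx":0,"ty":0,"tz":0,"rx":0,"ry":0,"rz":0}
  ]
}}

```text
time: 14.88
position: [0.5654, 0.1317, 0.0322]
tool_rot: [-0.054, 0.999, -0.0, -0.0]
ft_force: [-0.3, -0.3, -1.1]
grip_width: 0.0263
```

```bash
python3 held.py 16
```

```text
14.9833 [0.5655 0.1317 0.0325] 0.02592115369896144 [-0.2477 -0.6736 -1.8776] [ 0.0365  0.7421  1.679  -0.0001  0.7208 -1.6425]
[[-0.994 -0.108 -0.   ]
 [-0.108  0.994 -0.   ]
 [ 0.    -0.    -1.   ]]
to .028 (array([0.  , 0.03, 0.45]), array([-0.0001, -0.0003,  0.0012]))
base 146 x [-73.5218  40.5256  67.8945] y [ 4.1087 23.7668 31.7326] z [ 8.8898 13.1381 29.9803]
cream 673 x [-99.2709  44.0268  99.7474] y [-49.4127   4.0091  48.3182] z [-27.0427  31.5976  37.7823]
base in bay frame x [-67.9291  67.8606] y [11.6261 31.7127] (true +-70,+-30)
```

View pics/c16.png

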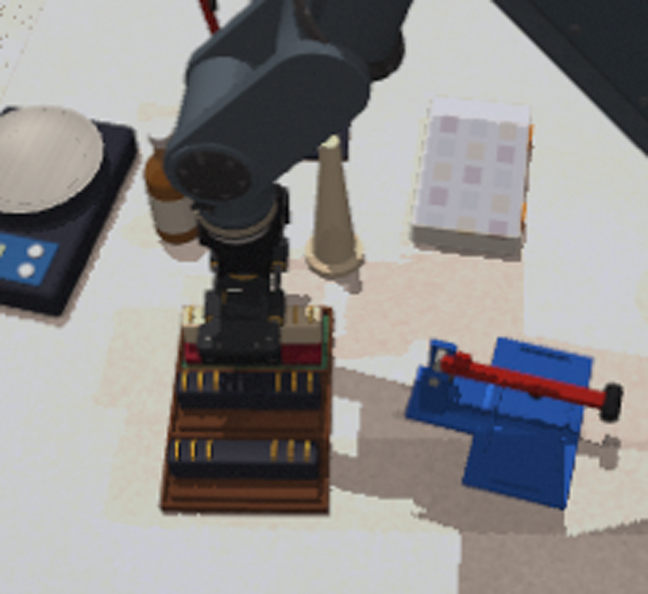

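Centred in x and no contact yet. I lower the last 4 to 5 mm slowly, watching the force.

Request:
{"method": "send_rows", "body": {
  "deltas": [
    {"tx":0,"ty":0,"tz":0.1,"rx":0,"ry":0,"rz":0},
    {"tx":0,"ty":0,"tz":0.2,"rx":0,"ry":0,"rz":0},
    {"tx":0,"ty":0,"tz":0.3,"rx":0,"ry":0,"rz":0},
    {"tx":0,"ty":0,"tz":0.3,"rx":0,"ry":0,"rz":0}
  ]
}}

```text
time: 15.32
position: [0.5654, 0.1314, 0.0295]
tool_rot: [-0.054, 0.999, -0.0, -0.0]
ft_force: [-1.0, -1.3, 1.0]
grip_width: 0.0257
```

Request:
{"method": "send_rows", "body": {
  "deltas": [
    {"tx":0,"ty":0,"tz":0.1,"rx":0,"ry":0,"rz":0},
    {"tx":0,"ty":0,"tz":0.1,"rx":0,"ry":0,"rz":0},
    {"tx":0,"ty":0,"tz":0.1,"rx":0,"ry":0,"rz":0}
  ]
}}

```text
time: 15.57
position: [0.5655, 0.1312, 0.0291]
tool_rot: [-0.054, 0.999, -0.0, -0.0]
ft_force: [-0.6, -3.1, 5.5]
grip_width: 0.0259
```

```bash
python3 held.py 17
```

```text
15.6667 [0.5655 0.1311 0.0291] 0.025821906236730696 [-1.0016 -2.1569  5.5196] [ 0.0359  0.7477  1.6803 -0.0012  0.714  -1.6426]
[[-0.994 -0.108 -0.   ]
 [-0.108  0.994 -0.001]
 [ 0.    -0.001 -1.   ]]
to .028 (array([-0.01,  0.09,  0.11]), array([-0.0008, -0.0005,  0.0016]))
base 151 x [-72.6742  40.2507  67.6933] y [ 9.9756 23.0955 32.1752] z [ 8.5405 12.32   25.8006]
cream 706 x [-99.3658  45.8158  99.7531] y [-48.8887   6.1564  48.7007] z [-27.2499  28.2614  33.6352]
base in bay frame x [-67.8815  72.4542] y [ 9.5089 31.5615] (true +-70,+-30)
```

Contact is at TCP z 0.029, so the bar's underside is at about 6.5 mm, which is the lining and not a wall top. I release.

Request:
{"method": "send_rows", "body": {
  "deltas": [
    {"tx":0,"ty":0,"tz":0,"rx":0,"ry":0,"rz":0},
    {"tx":0,"ty":0,"tz":0,"rx":0,"ry":0,"rz":0},
    {"tx":0,"ty":0,"tz":0,"rx":0,"ry":0,"rz":0},
    {"tx":0,"ty":0,"tz":0,"rx":0,"ry":0,"rz":0},
    {"tx":0,"ty":0,"tz":0,"rx":0,"ry":0,"rz":0}
  ],
  "claw": 4.5
}}

```text
time: 16.08
position: [0.5652, 0.1318, 0.0281]
tool_rot: [-0.054, 0.999, 0.0, -0.001]
ft_force: [0.1, 1.0, 0.1]
grip_width: 0.0435
```

```bash
python3 held.py 18
```

```text
16.1833 [0.5652 0.1318 0.0281] 0.04456656695020367 [ 0.3319  0.5998 -0.5729] [ 0.0366  0.7494  1.6805 -0.      0.7129 -1.6424]
[[-0.994 -0.108 -0.001]
 [-0.108  0.994 -0.   ]
 [ 0.001  0.    -1.   ]]
to .028 (array([-0.04,  0.02,  0.01]), array([ 0.0001, -0.0012,  0.0013]))
base 149 x [-72.8925  40.0363  67.4152] y [ 9.3483 22.7864 31.226 ] z [ 7.4545 11.5845 23.0954]
cream 700 x [-99.3734  46.4208  99.7211] y [-49.6291   5.8606  48.2062] z [-27.7976  27.1461  32.5149]
base in bay frame x [-67.8576  72.6358] y [ 7.8777 31.2302] (true +-70,+-30)
```

View pics/c18.png

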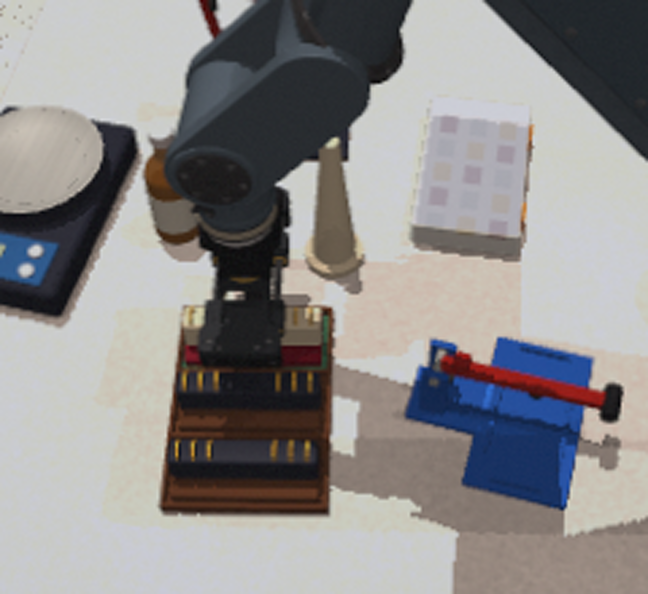

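Request:
{"method": "send_rows", "body": {
  "deltas": [
    {"tx":0,"ty":0,"tz":-1,"rx":0,"ry":0,"rz":0},
    {"tx":0,"ty":0,"tz":-4,"rx":0,"ry":0,"rz":0},
    {"tx":0,"ty":0,"tz":-8,"rx":0,"ry":0,"rz":0},
    {"tx":0,"ty":0,"tz":-12,"rx":0,"ry":0,"rz":0},
    {"tx":0,"ty":0,"tz":-16,"rx":0,"ry":0,"rz":0}
  ]
}}

```text
time: 16.6
position: [0.5648, 0.1317, 0.1904]
tool_rot: [-0.054, 0.999, -0.0, -0.001]
ft_force: [1.2, 0.7, -0.3]
grip_width: 0.045
```

Request:
{"method": "send_rows", "body": {
  "deltas": [
    {"tx":0,"ty":0,"tz":-3,"rx":0,"ry":0,"rz":0},
    {"tx":1,"ty":3,"tz":-5,"rx":0,"ry":0,"rz":0},
    {"tx":2,"ty":6.5,"tz":-6,"rx":0,"ry":0,"rz":0},
    {"tx":3,"ty":10,"tz":-6,"rx":0,"ry":0,"rz":0},
    {"tx":4,"ty":13.5,"tz":-6,"rx":0,"ry":0,"rz":0}
  ]
}}

```text
time: 17.02
position: [0.5109, 0.2628, 0.2506]
tool_rot: [-0.053, 0.999, 0.0, 0.001]
ft_force: [0.5, 0.7, 0.5]
grip_width: 0.0449
```

Request:
{"method": "send_rows", "body": {
  "deltas": [
    {"tx":1,"ty":3.5,"tz":0,"rx":0,"ry":0,"rz":0},
    {"tx":2,"ty":7,"tz":0,"rx":0,"ry":0,"rz":0},
    {"tx":3,"ty":10.5,"tz":0,"rx":0,"ry":0,"rz":0},
    {"tx":4,"ty":14,"tz":0,"rx":0,"ry":0,"rz":0},
    {"tx":5,"ty":17,"tz":0,"rx":0,"ry":0,"rz":0}
  ]
}}

```text
time: 17.43
position: [0.4417, 0.4272, 0.2492]
tool_rot: [-0.054, 0.999, 0.0, -0.0]
ft_force: [0.7, 0.5, -0.4]
grip_width: 0.0449
```

```bash
cat > fin.py <<'E'
from h import *
np.set_printoptions(precision=4,suppress=True)
o=robot.get_obs();print(o['time'],o['position'],o['ft_force'])
ax=np.array([np.cos(.107),np.sin(.107)]); ay=np.array([-ax[1],ax[0]]); b=np.array([.5655,.132])
for cam in ['top','side']:
    c=save(cam+'19',cam);W=cloud(c);rgb=c['color'].astype(int);x,y,z=[W[...,i] for i in range(3)]
    q=W[...,:2]-b;X=q@ax;Y=q@ay
    top=(abs(X)<.085)&(abs(Y)<.04)&(z>.045)&(z<.06)
    base=(abs(X)<.085)&(abs(Y)<.045)&(z>.008)&(z<.03)&(rgb[...,0]>2*rgb[...,1])&(rgb[...,1]<40)
    for nm,m in (('ridge',top),('base',base)):
        if m.sum()>20:
            P=np.c_[X[m],Y[m],z[m]]*1000; print(cam,nm,m.sum(),'x',np.percentile(P[:,0],[1,99]),'y',np.percentile(P[:,1],[1,99]),'z',np.median(P[:,2]),cv2.minAreaRect(P[:,:2].astype(np.float32)))
            if nm=='ridge':
                A=np.c_[P[:,:2],np.ones(len(P))];r=P[:,2]<56
                print('  slope',np.linalg.lstsq(A[r],P[r,2],rcond=None)[0])
    for l,zz in {'ring_cone':0,'cleaner':0,'case_edge':.035,'bar_b_grip':.04}.items():
        for d in robot.tip_of(l,cam)[:3]: print('  ',l,round(d['p'],2),np.round(d['xy'],1),world(c,d['xy'],z=zz))
a=cv2.imread('pics/side19.png')[60:340,130:370];a=cv2.resize(a,None,fx=2.1,fy=2.1,interpolation=2);cv2.imwrite('pics/c19s.png',a)
a=cv2.imread('pics/top19.png')[120:260,110:360];a=cv2.resize(a,None,fx=3,fy=3,interpolation=2);cv2.imwrite('pics/c19t.png',a)
E
python3 fin.py
```

```text
17.4333 [0.4417 0.4272 0.2492] [ 0.7478  0.5467 -0.3745]
top ridge 381 x [-68.4112  68.4954] y [-12.8182  13.1839] z 53.69137580022654 ((0.7333145141601562, 0.4168224334716797), (140.1393585205078, 26.99271011352539), 0.49810490012168884)
  slope [ 0.0057  0.0418 52.4817]
top base 445 x [-69.2371  74.7397] y [-38.928  43.066] z 17.446827314173653 ((-0.620758056640625, 2.7925186157226562), (84.09453582763672, 154.97584533691406), 89.96148681640625)
   ring_cone 0.82 [239.2 196. ] [ 0.5014 -0.0003  0.    ]
   cleaner 0.9 [245.3 144. ] [ 0.6648 -0.0183  0.    ]
   case_edge 0.78 [276.3 224.1] [ 0.4141 -0.1135  0.035 ]
   bar_b_grip 0.82 [168.9 174.1] [0.5641 0.2116 0.04  ]
   bar_b_grip 0.74 [240.  196.7] [ 0.4959 -0.0045  0.04  ]
side ridge 192 x [ 7.045  67.4182] y [-10.746   14.1332] z 53.315742282908644 ((37.4287223815918, 2.2952117919921875), (61.3945426940918, 26.88903045654297), 0.8333286046981812)
  slope [-0.0012 -0.1477 52.8141]
side base 173 x [ 0.4339 66.6997] y [11.22   31.8296] z 16.60378397510797 ((33.04167938232422, 21.496875762939453), (69.84077453613281, 21.098974227905273), 0.8117684125900269)
   ring_cone 0.74 [223.2 272.4] [0.5602 0.1795 0.    ]
   cleaner 0.74 [192.3 212.5] [ 0.6903 -0.0155  0.    ]
   case_edge 0.76 [288.  185.8] [ 0.4085 -0.1244  0.035 ]
   bar_b_grip 0.85 [220.6 274.8] [0.5586 0.2102 0.04  ]
```

View pics/c19s.png

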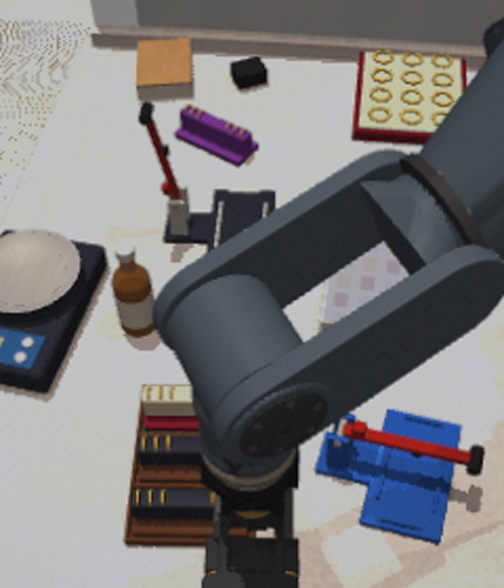

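View pics/c19t.png

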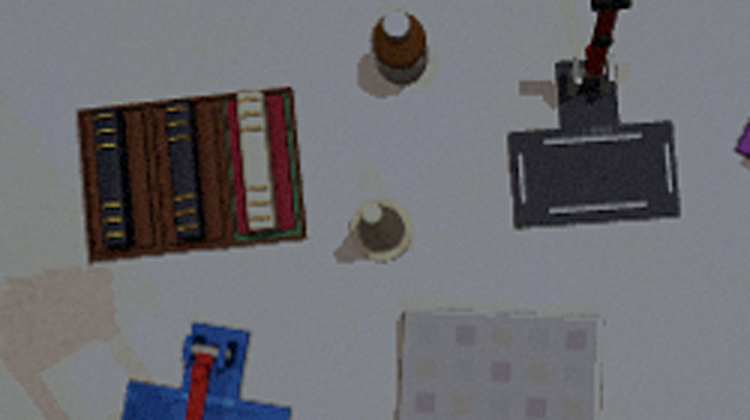

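The bar lies flat at about (0.7, 0.4) mm from the bay centre, with its ridge top at 53.7 mm (54 expected). The clamp is open at top crop (605,40), and the bystanders are in place. I let the arm come to rest and hand in.

Request:
{"method": "send_rows", "body": {
  "deltas": [
    {"tx":0,"ty":0,"tz":0,"rx":0,"ry":0,"rz":0},
    {"tx":0,"ty":0,"tz":0,"rx":0,"ry":0,"rz":0},
    {"tx":0,"ty":0,"tz":0,"rx":0,"ry":0,"rz":0}
  ]
}}

```text
time: 18.18
position: [0.4433, 0.4248, 0.2483]
tool_rot: [-0.054, 0.999, -0.0, -0.001]
ft_force: [-0.1, -0.1, 0.9]
grip_width: 0.0447
```

```bash
python3 -c "
from rig import robot
print(robot.hand_in()); print(robot.get_obs()['time'])"
```

```text
the job is handed in; nothing more can be done
None
the job is handed in; nothing more can be done
```

I opened the clamp, moved the cream bar into the empty green-lined bay and handed the job in at about 18 s; no verdict was reported. I pinched the handle and lifted it to about 1.2 rad, then let go, and the spring threw the arm open. I then gripped the bar with the hand tilted 0.1 rad to clear the open arm, carried it over the cone and set it down at about 5 N contact.

**Last checks that agreed:**
- **Bar position:** about 0.7 mm and 0.4 mm off the bay centre, turned less than 0.01 rad, with its ridge top at 53.7 mm (54 expected).
- **Clamp:** still standing open in the last top and side pictures.
- **Bystanders:** the cone, bottle, case and black bars looked unmoved. Their network positions matched the first ones to within about 13 mm, which is near the networks' own scatter.
- **Robot:** it ended clear of everything, with a force reading near zero.

**Checks that disagreed:**
- **Partly hidden side view:** the robot covered half the bar in the side picture, so its tilt fit there (−0.15) is not usable. The top view gave 0.04, within the 0.06 limit but not by much.
- **False report:** the side view also placed a "ring_cone" on the tray. I discounted it because the top view shows the cone in its place.

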